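# Spot the catch hole in the lid, nest the boxes and close the set

## Task

Finish this set of nesting boxes. On the drill stand, slide the lid along the table until its pencil cross is under the bit (slide it in and out, never lift it under the bit), press the feed lever down until the bit presses on the cross to spot the catch's screw hole (never on any other part of the lid), and let the lever rise again. Nest the boxes that are there upright in one another, from the largest to the smallest, then seat the lid on the largest and leave everything else where it is.

Things in the scene. Friction and masses are not known exactly. Their poses are not given: they have to be found in the camera images.
- box_a_c (a point): centre (half-way up) of the largest nesting box: pale plywood, open on top, 200 x 140 x 110 mm high (inside 184 x 124 mm), loose on the bench; the others go into it and the lid fits it. All four boxes have flat walls and floor 8 mm thick; x is the long side, y the width, z up out of the mouth
- box_b_c (a point): centre (half-way up) of the second box: dark brown, 154 x 114 x 88 mm high (inside 138 x 98 mm), 0.28 kg or so, same axes. In box_a it has 15 mm to spare at each end and 5 mm at each side, so one end can be left 30 mm clear for a finger; handled by pinching the middle of an end wall from above. May be absent
- box_c_c (a point): centre (half-way up) of the third box: painted green, 108 x 88 x 74 mm high (inside 92 x 72 mm), 0.17 kg or so. Fits box_b with the same play as box_b in box_a. May be absent
- box_d_c (a point): centre (half-way up) of the smallest box: painted red, 62 x 62 x 60 mm high (inside 46 x 46 mm), 0.09 kg or so. Fits box_c with 15 mm to spare at its x ends and 5 mm at its y sides (being square it may also go in a quarter turn round). May be absent
- lid_bar (a point): middle of the dark grip bar on top of the lid, 30 mm above the lid's underside, 12 mm above the panel's top face, and 22 mm above the rim of box_a once the lid is seated. The bar is 90 mm along x, 16 mm wide along y, 24 mm high; z up
- lid_cross (a point): the black pencil cross on the lid's top face, 80 mm from lid_bar along the lid's +x and 12 mm lower
- lid: the lid (origin at the centre of its underside, axes as for lid_bar), 0.29 kg or so: pale plywood panel 200 (x) x 140 (y) x 10 mm, with a locating panel 174 x 114 x 8 mm centred under it that drops into box_a's mouth (5 mm play each way). It starts lying on the stand's wooden table
- stand: fixed bench drill stand: wooden table 300 (x) x 260 (y) x 18 mm, origin under its centre, x away from the robot, y left. A steel column with a blue head stands at x = +125 mm, up to 410 mm high; the rotary tool hangs upright in front of it at x = +50 mm, y = 0: bit 4 mm thick and 28 mm long, then nut and nose widening to a body 52 mm across, from 150 to 300 mm above the bench
- bit_tip (a point): point of the bit, pointing down; raised it is 62 mm above the bench, i.e. 26 mm above the top face of the lid lying on the table. It moves down 35 mm per rad of the feed lever
- quill: the rotary tool and bit that the feed lever moves up and down (origin at the bit's point)
- feed (a joint): feed lever: 0 = raised (spring return), grows as it is pressed down, at most 1.0 rad; with the lid under the bit the point meets its face at about 0.74 rad. Pressing on the ball takes about 2 N to start and 5 N when the bit meets the lid; each further newton presses the bit with about 3.5 N
- feed_ball (a point): centre of the black ball (30 mm) at the end of the feed lever, the place to press down. The lever, 130 mm long, points towards the robot from its hub and slants 35 degrees up when raised; it swings in the stand's x-z plane
- feed_hub (a point): the feed lever's pivot, to the right of the stand's head, 200 mm above the bench
- glue: bystander: yellow glue bottle, 56 mm across, 150 mm high, origin at its underside; leave it alone
- spray: bystander: black spray can, 66 mm across, 190 mm high, origin at its underside; leave it alone
- tape: bystander: yellow tape measure, 70 x 35 x 60 mm, origin at its underside; leave it alone
- sander: bystander: cork sanding block, 110 x 60 x 22 mm, red grit below, origin at its underside; leave it alone
- offcut: bystander: wooden offcut, 150 x 45 x 30 mm, origin at its underside; leave it alone
- pencil: bystander: red flat carpenter's pencil, 130 x 15 x 9 mm, origin at its underside; leave it alone
Not all that is in view belongs to the job. Leave any red look-alike of the part that bears box_a_c alone.

How it is judged (in metres and radians):
On the way, in this order (a step that is already met when the one before it is completed fails the run):
1. the lid lies flat on the stand's table with its cross under the bit (within 4 mm) (horizontal distance between lid_cross and bit_tip below 0.004 m and z of lid_bar in the frame of stand below 0.052 m and angle between lid_bar's own z axis and vertical below 0.04 rad), for 0.3 s.
2. the bit is pressed down on the cross (over 3 N, within 4 mm) (all of step 1 and contact force between quill and lid above 3 N), for 0.15 s.
At the end, for the whole second after the job is handed in: Every box present stands upright inside the next larger one, on its floor (within 3 mm in height); box_a stands upright on the bench; the lid is seated flat on box_a's rim (within 3 mm in height, 9 mm sideways); the feed lever is back up (under 0.1 rad) (x of box_b_c in the frame of box_a_c between -0.018 and 0.018 m and y of box_b_c in the frame of box_a_c between -0.009 and 0.009 m and z of box_b_c in the frame of box_a_c between -0.006 and -0 m and angle between each of box_b_c, box_c_c, box_c_c, box_d_c, box_d_c, box_d_c's own z axis and vertical below 0.06 rad and angle between the x axis of box_b_c and the x axis of box_a_c, either way round below 0.2 rad and x of box_c_c in the frame of box_a_c between -0.041 and 0.041 m and y of box_c_c in the frame of box_a_c between -0.021 and 0.021 m and z of box_c_c in the frame of box_a_c between -0.013 and 0.001 m and x of box_c_c in the frame of box_b_c between -0.018 and 0.018 m and y of box_c_c in the frame of box_b_c between -0.009 and 0.009 m and z of box_c_c in the frame of box_b_c between -0.002 and 0.004 m and angle between the x axis of box_c_c and the x axis of box_b_c, either way round below 0.2 rad and x of box_d_c in the frame of box_a_c between -0.058 and 0.058 m and y of box_d_c in the frame of box_a_c between -0.028 and 0.028 m and z of box_d_c in the frame of box_a_c between -0.02 and 0.002 m and x of box_d_c in the frame of box_b_c between -0.041 and 0.041 m and y of box_d_c in the frame of box_b_c between -0.021 and 0.021 m and z of box_d_c in the frame of box_b_c between -0.009 and 0.005 m and x of box_d_c in the frame of box_c_c between -0.018 and 0.018 m and y of box_d_c in the frame of box_c_c between -0.009 and 0.009 m and z of box_d_c in the frame of box_c_c between -0.002 and 0.004 m and angle between box_a_c's own z axis and vertical below 0.05 rad and height (world z) of box_a_c below 0.06 m and x of lid_bar in the frame of box_a_c between -0.009 and 0.009 m and y of lid_bar in the frame of box_a_c between -0.009 and 0.009 m and z of lid_bar in the frame of box_a_c between 0.074 and 0.0795 m and angle between lid_bar's own z axis and vertical below 0.04 rad and angle between the x axis of lid_bar and the x axis of box_a_c, either way round below 0.12 rad and value of joint feed below 0.1 rad); the robot touches nothing.
It fails at once if the bit presses on the lid, lying on the stand, more than 7 mm from the cross (contact force between quill and lid above 2 N and horizontal distance between lid_cross and bit_tip above 0.007 m and z of lid_bar in the frame of stand below 0.052 m).
It fails at once if the lid is lifted more than 15 mm off the stand's table with its cross within 25 mm of the bit (horizontal distance between lid_cross and bit_tip below 0.025 m and z of lid_bar in the frame of stand above 0.063 m).
It fails at once if a bystander is moved more than 50 mm (distance of any of glue, spray, tape, sander, offcut, pencil from where it was at the start of the episode above 0.05 m).
Of box_b, box_c, box_d only 2 to 3 are there at a start; the rules pass over those that are not, and their reading is None.
At some moment in a run one of box_a, box_b, box_c, box_d may be knocked a few centimetres aside while the robot is not near it.
It also fails if it takes over 210 s, if anything falls off the work surface, if the arm or the gripper's body presses on something with over 40 N, if the wrist force passes 120 N, or if a joint passes its speed limit or range.

## Robot

A 6-joint arm with a two-finger parallel gripper is mounted at the origin on the work surface. World frame = base frame: x ahead of the robot, y to its left, z up, the work surface at z = 0. Lengths are in mm, angles in rad, forces in N, time in s.
With the tool pointing down it reaches from about 275 to 725 mm from the base axis. Payload 5.6 kg.
Tool frame: the origin (TCP) lies on the front face of the gripper's body, between the roots of the fingers; the fingertips stand 73 mm ahead of it and the grasp point (between the pads) lies 54 mm ahead of it; z points along the fingers, y is the line along which they close (so a half turn about z gives the same grasp; the last joint's range is limited). The gripper opens to 85 mm and grips with 20 to 120 N. Pads are 22 mm wide; open, the fingers measure 114 mm over their backs; the gripper's body (76 mm by 85 mm) begins 54 mm behind the grasp point. The pads swing forward as they close: fully open they stand 13 mm farther back than shut.
Start: joints at [1.567, 0.255, 0.108, 0, -1.424, -0.285], TCP at [156.614, 527.224, 303.883] pointing down, gripper open.
Joint ranges: [-2.95, 2.95], [-1.21, 1.97], [-1.09, 1.5], [-2.87, 1.71], [-2.94, -0.07], [-3.05, 3.05]. Speed limits (rad/s): [2.57, 2.57, 3.14, 3.14, 3.14, 3.14].

## Interface

Orientations are given as [roll, pitch, yaw] about the fixed x, y, z axes, in that order (R = Rz(yaw) Ry(pitch) Rx(roll)).
In Python, from bench import readout, cams, job, outline_of, tip_of gives the robot as it stands. The module is installed in compiled form; this text tells all that it offers.
- The arm moves only by the tool apply_moves, never from a script. Its argument "deltas" is a list of rows, each a list of 3 entries, a list of its own where there are three numbers: the shift along the tool's x, y, z in m, then the turn about the tool's z in rad, then the closure in counts, from 0 (fully open) to 255 (shut). In form: [[[dx, dy, dz], roll, fingers], ...]. A call has 1 to 12 rows; each row is the pose to reach, as a shift and turn from the pose commanded when the call began, along the tool's axes at that moment; what a row does not reach only later rows make up. A row lasts 1/12 s, in which the tool goes at most 41.7 mm and 7.16 degrees, less where a joint would pass 70% of its speed; a pose out of reach is approached as far as the arm can. A call with a gripper value outside its range is refused whole. The fingers move at their own pace and stop on an object; "squeeze" is the grip in N (left out, the last holds). Time passes only in rows, so rows that repeat a pose let the fingers close. It gives the time, the measured TCP pose, the force, the opening and the grip force at its end, in the units of the state.
- readout.sense(): the state, without advancing time (a new reading comes with each control period).
- cams.grab_frame(name): name is "scene" or "top" or "wrist"; returns (picture, depth): 480x640x3 uint8, blue, green, red; 480x640 float32, mm along the optical axis (not along the pixel's ray), 0 where there is no reading.
- cams.camera_info(name): a dict with "camera_matrix" (3x3 intrinsics, pixels), "rvec" (rotation vector, rad) and "tvec" (3), from world to camera coordinates, as OpenCV has them; the wrist camera has in their place "mount" (4x4, takes a point from camera to tool coordinates, whose origin is the TCP and whose axes are the flange's). Camera axes: x right, y down, z forward; pixel columns grow to the right and rows downward; lengths in mm; the calibration is good to about 2 mm. A picture is of the moment at which its call begins: read the wrist's pose just before it. camera_info takes no time and is no camera call.
- job.hand_in(): hands the job in; it is judged then, once.
Trained networks look in the newest picture that a camera, given by its name, has taken for a name from the list of things; names that differ only in an ending like _2 or _b are one class to them, and where a whole thing is asked for, a point or a joint stands for the part that bears it (a point fixed in the world has none). Each returns a list of dicts, best first, with "p" (0 to 1); they miss things now and then, are a little off and sometimes report something else, mostly with a low value. They report only what shows in the picture. A call takes as long as a camera call. They do not tell look-alikes from the thing itself.
- outline_of(camera, target): "region" (480x640 bool, what is visible of it) and "bbox" ([left, top, right, bottom] in pixels, round what is visible of it).
- tip_of(camera, target): "pixel" ([column, row] in pixels: a listed point, or the origin of a listed thing).
The state is a dict: "time": time; "qpos": joint angles; "qvel": joint speeds; "joint_torque": joint torques, N m; "eef_pos": TCP position; "ee_rot": TCP orientation; "contact_force": force on the tool from outside, world axes, zero at the start; "torque": the same for the moment, N m; "finger_gap": finger opening in mm; "grasp_force": force on a finger pad.
Only numpy, scipy, OpenCV 4.12 (cv2) and the standard library are available. Lean on these libraries where they do the work, as an engineer would, in place of code of your own. Each camera call takes 0.05 s, during which the arm holds its last target. There are 200 camera calls.

## Working session

There is one attempt and no reset: what is moved stays moved. The work goes in short steps, Python scripts to look and compute and a tool call to move; the robot and the scene stay as the last step left them, time stands still between calls to the robot, and variables do not carry over. Pictures are saved under pics/ and viewed, at most 14 in all, crops included, and the job is handed in when it is done.

Besides the shell and the picture viewer there is one more tool, called after "Request:" as name(argument=value, ...), one argument or row to a line, values as JSON. apply_moves: Moves the arm, as the interface text tells. Its arguments: {"type":"object","properties":{"deltas":{"type":"array","items":{"type":"array"}},"squeeze":{"type":"number"}},"required":["deltas"]}

```bash
mkdir -p pics; ls; cat > h.py <<'E'
import numpy as np, cv2
from bench import readout, cams, job, outline_of, tip_of
from scipy.spatial.transform import Rotation as R
def pose():
    s=readout.sense(); return np.array(s["eef_pos"]), R.from_euler('xyz',s["ee_rot"]).as_matrix()
def cam(name):
    i=cams.camera_info(name); K=np.array(i["camera_matrix"],float)
    if name=="wrist":
        p,r=pose(); M=np.array(i["mount"],float); T=np.eye(4);T[:3,:3]=r;T[:3,3]=p; T=T@M
    else:
        r=cv2.Rodrigues(np.array(i["rvec"],float))[0]; t=np.array(i["tvec"],float).ravel()
        T=np.eye(4);T[:3,:3]=r.T;T[:3,3]=-r.T@t
    return K,T
def grab(name):
    K,T=cam(name); im,d=cams.grab_frame(name); return im,d,K,T
def ray(K,T,px,z):
    """pixel -> world at height z"""
    v=T[:3,:3]@np.linalg.inv(K)@np.array([px[0],px[1],1.]); o=T[:3,3]; return o+v*(z-o[2])/v[2]
def cloud(d,K,T):
    u,v=np.meshgrid(np.arange(640),np.arange(480)); 
    P=np.stack([(u-K[0,2])/K[0,0]*d,(v-K[1,2])/K[1,1]*d,d],-1)
    W=P@T[:3,:3].T+T[:3,3]; W[d<=0]=np.nan; return W
def proj(K,T,P):
    q=T[:3,:3].T@(np.array(P,float)-T[:3,3]); q=K@q; return q[:2]/q[2]
E
python3 - <<'E'
from h import *
print(readout.sense())
for n in ["top","scene"]:
    im,d,K,T=grab(n); cv2.imwrite(f"pics/{n}0.png",im); np.savez(f"{n}0.npz",d=d,K=K,T=T)
    print(n,T[:3,3].round(),T[:3,2].round(2))
    for t in ["box_a_c","box_b_c","box_c_c","box_d_c","lid_bar","lid_cross","bit_tip","feed_ball","feed_hub","stand"]:
        print(t,[(np.round(x["pixel"],1).tolist(),round(x["p"],2)) for x in tip_of(n,t)])
E
```

```text
pics
{'time': 0.0, 'qpos': array([ 1.56660727e+00,  2.55780709e-01,  1.06991055e-01, -4.31031755e-04,
       -1.42389253e+00, -2.84603018e-01]), 'qvel': array([-2.03060990e-03,  8.23706074e-04, -2.09301552e-04, -5.69907744e-04,
       -1.19603144e-05, -2.03555339e-03]), 'joint_torque': array([-1.59664931e-03, -3.86626375e+01,  2.37938225e+01,  5.36530182e+00,
       -6.22413980e-03, -4.50025382e-06]), 'eef_pos': array([156.485138  , 526.90244751, 302.97920761]), 'ee_rot': array([ 3.13966296e+00, -1.20386100e-04, -2.88855455e-01]), 'contact_force': array([-0.86753981, -0.32368784, -0.07445935]), 'torque': array([-0.04765603,  0.01614971,  0.04105332]), 'grasp_force': 0.0, 'finger_gap': 85.45897981238593}
top [ 322.   44. 1307.] [ 0.22  0.   -0.98]
box_a_c [([129.2, 229.0], 0.91), ([317.2, 244.3], 0.8)]
box_b_c [([229.2, 301.1], 0.95)]
box_c_c [([225.2, 219.7], 0.91), ([539.3, 235.8], 0.65)]
box_d_c [([459.7, 237.2], 0.24)]
lid_bar [([451.9, 292.5], 0.67), ([336.2, 165.0], 0.37)]
lid_cross [([457.2, 260.8], 0.97), ([315.8, 247.9], 0.74), ([228.8, 300.5], 0.17)]
bit_tip [([460.7, 234.6], 0.6)]
feed_ball [([540.6, 233.6], 0.72)]
feed_hub [([524.4, 189.7], 0.86)]
stand [([458.2, 260.5], 0.96)]
scene [1073.  517. 1249.] [-0.4  -0.37 -0.84]
box_a_c [([455.9, 377.2], 0.97)]
box_b_c [([413.0, 275.8], 0.84)]
box_c_c [([373.6, 336.0], 0.85)]
box_d_c [([334.7, 204.1], 0.74)]
lid_bar [([259.5, 177.2], 0.97)]
lid_cross [([237.4, 193.3], 0.9)]
bit_tip [([219.4, 199.3], 0.56)]
feed_ball [([217.1, 196.4], 0.72), ([192.7, 120.9], 0.66)]
feed_hub [([165.9, 161.3], 0.83)]
stand [([235.3, 201.8], 0.69)]
```

```bash
ls pics
```

```text
scene0.png
top0.png
```

View pics/top0.png

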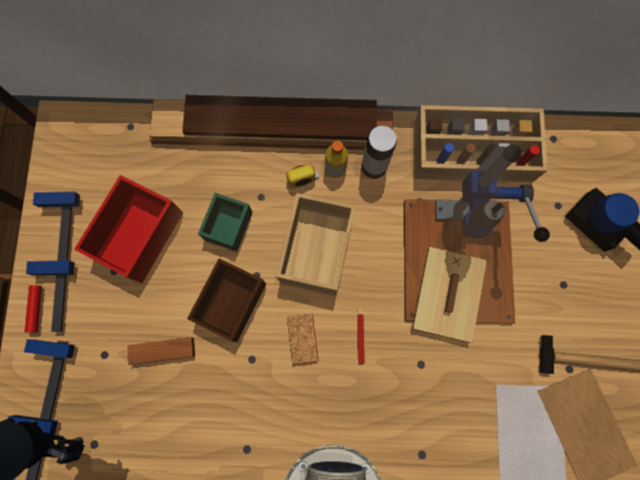

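View pics/scene0.png

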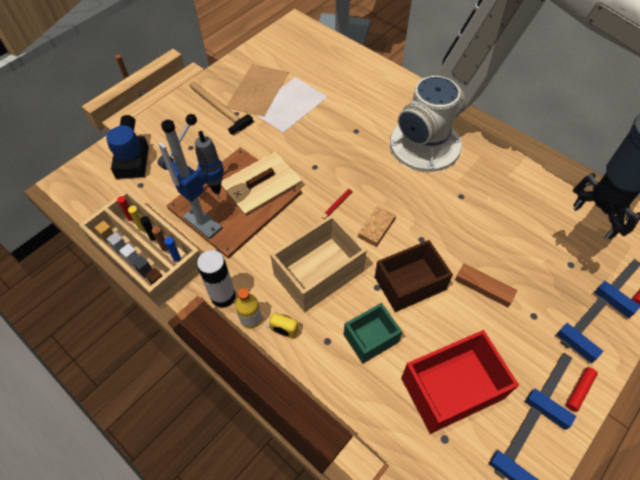

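Candidates for box_a, in the top picture:
- Pale plywood box at (317,244). This is the one.
- Red look-alike at (127,229), to be left alone.

The other things I need, same picture:
- box_b is brown at (228,300), and box_c is green at (225,220).
- box_d is not in view.
- The lid is on the stand, with its bar at (452,293) and cross at (457,261).
- The feed ball is at (540,234).

Next I'll measure these in 3D and check the box_a choice in a crop.

```bash
python3 - <<'E'
from h import *
z=np.load("top0.npz"); K,T=z["K"],z["T"]; W=cloud(z["d"],K,T); im=cv2.imread("pics/top0.png")
cv2.imwrite("pics/cropA.png",cv2.resize(im[180:320,180:380],None,fx=3,fy=3))
def rim(box,zlo,zhi,name,):
    l,t,r,b=box; S=W[t:b,l:r].reshape(-1,3); m=(S[:,2]>zlo)&(S[:,2]<zhi); S=S[m]
    c,(w,h),a=cv2.minAreaRect(S[:,:2].astype(np.float32)); print(name,len(S),np.round(c,1),round(w),round(h),round(a,1),"z",np.median(S[:,2]).round(1))
rim((270,190,358,302),100,125,"A")
rim((180,255,270,345),78,100,"B")
rim((192,188,256,254),64,86,"C")
rim((410,242,490,348),31,41,"lid")
rim((395,190,520,330),12,23,"table")
rim((440,250,475,318),43,56,"bar")
print("ball depth pts"); S=W[222:245,530:552].reshape(-1,3); S=S[S[:,2]>150]; print(len(S),S.mean(0) if len(S) else 0,S[:,2].max() if len(S) else 0)
for n,px,zz in [("cross",(457.2,260.8),36),("bar",(451.9,292.5),48),("bit",(460.7,234.6),62)]: print(n,ray(K,T,px,zz).round(1))
# scene rays
z=np.load("scene0.npz");K2,T2=z["K"],z["T"]; W2=cloud(z["d"],K2,T2)
for n,px,zz in [("cross",(237.4,193.3),36),("bar",(259.5,177.2),48),("bit",(219.4,199.3),62)]: print(n,ray(K2,T2,px,zz).round(1))
for n,px in [("ball",(192.7,120.9)),("hub",(165.9,161.3))]:
    print(n,W2[int(px[1])-3:int(px[1])+4,int(px[0])-3:int(px[0])+4].reshape(-1,3).round(0)[::12].tolist())
# ball triangulate
def lineof(K,T,p):
    v=T[:3,:3]@np.linalg.inv(K)@np.array([*p,1.]); return T[:3,3],v/np.linalg.norm(v)
def tri(p1,p2):
    A=np.zeros((3,3));b=np.zeros(3)
    for o,v in (lineof(z1["K"],z1["T"],p1),lineof(K2,T2,p2)):
        M=np.eye(3)-np.outer(v,v);A+=M;b+=M@o
    return np.linalg.solve(A,b).round(1)
z1=np.load("top0.npz"); print("tri ball",tri((540.6,233.6),(192.7,120.9)),"hub",tri((524.4,189.7),(165.9,161.3)),"cross",tri((457.2,260.8),(237.4,193.3)))
# obstacles glue spray tape
E
```

```text
A 1111 [570.6  56. ] 140 202 79.0 z 110.3
B 915 [434.2 258.8] 116 154 66.1 z 88.1
C 627 [623.7 277.5] 90 110 72.1 z 73.9
lid 4410 [ 466.6 -264.3] 141 201 78.2 z 36.7
table 6547 [ 552.5 -290.4] 301 262 0.3 z 18.6
bar 65 [ 484.3 -282. ] 75 144 88.6 z 48.6
ball depth pts
227 [ 562.61116836 -385.0408609   281.63787304] 293.14134418621325
cross [ 544.7 -283.8   36. ]
bar [ 466.9 -266.3   48. ]
bit [ 603.4 -287.1   62. ]
cross [ 542.9 -281.3   36. ]
bar [ 464.5 -267.5   48. ]
bit [ 602.3 -287.    62. ]
ball [[566.0, -384.0, 290.0], [556.0, -379.0, 282.0], [565.0, -376.0, 284.0], [572.0, -377.0, 281.0], [560.0, -375.0, 270.0]]
hub [[671.0, -393.0, 217.0], [711.0, -280.0, 333.0], [710.0, -295.0, 313.0], [679.0, -381.0, 213.0], [710.0, -287.0, 308.0]]
tri ball [ 560.8 -386.4  272. ] hub [ 670.4 -384.   210.9] cross [ 543.7 -282.3   36.6]
```

View pics/cropA.png

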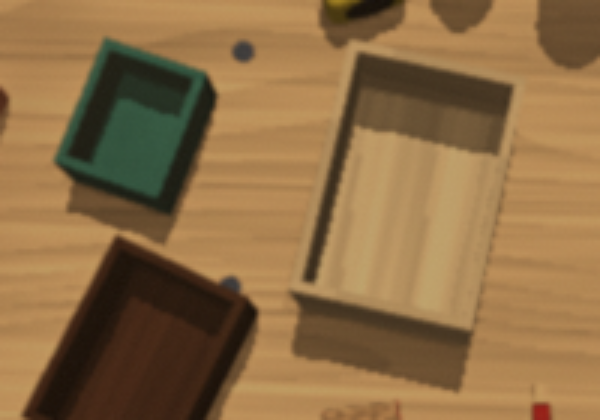

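The crop confirms box_a: pale plywood, yaw about -11°. Green box_c and brown box_b are beside it. Now I'll move above the lid.

Request:
apply_moves(
  deltas=[
    [[0.22,0.33,-0.02],-0.085,0],
    [[0.22,0.33,-0.02],-0.085,0],
    [[0.22,0.33,-0.02],-0.085,0],
    [[0.22,0.33,-0.02],-0.085,0],
    [[0.22,0.33,-0.02],-0.085,0],
    [[0.22,0.33,-0.02],-0.085,0],
    [[0.22,0.33,-0.02],-0.085,0],
    [[0.22,0.33,-0.02],-0.085,0],
    [[0.22,0.33,-0.02],-0.085,0],
    [[0.22,0.33,-0.02],-0.085,0],
    [[0.22,0.33,-0.02],-0.085,0],
    [[0.22,0.33,-0.02],-0.085,0],
  ],
)

```text
time: 2.1
eef_pos: [273.7, 147.3, 324.2]
ee_rot: [-3.14, -0.001, -0.207]
contact_force: [-0.5, 0.3, 0.4]
finger_gap: 85.3
grasp_force: 0.0
```

```bash
cat >> h.py <<'E'
def go(x,y,z,yaw=None):
    """tool-frame delta to world TCP target"""
    p,r=pose(); d=r.T@(np.array([x,y,z])-p); cy=np.arctan2(r[1,0],r[0,0])
    roll=0 if yaw is None else -((yaw-cy+np.pi)%(2*np.pi)-np.pi)
    print("at",p.round(1),"yaw",round(cy,3),"-> d(m)",(d/1000).round(4).tolist(),"roll",round(roll,3)); return d,roll
E
python3 - <<'E'
from h import *
s=readout.sense(); print(s["time"],s["qpos"].round(2)); go(400,-230,330,-0.204)
print(cams.camera_info("wrist"))
E
```

```text
2.1 [ 1.01 -0.25 -0.35 -0.   -1.47  0.35]
at [273.7 147.3 324.2] yaw -0.207 -> d(m) [0.201, 0.3433, -0.0062] roll -0.003
{'camera_matrix': array([[384.95638838,   0.        , 314.61102011],
       [  0.        , 384.95638838, 240.52696947],
       [  0.        ,   0.        ,   1.        ]]), 'mount': array([[-1.42512713e-04, -9.56060864e-01, -2.93168217e-01,
         7.44019326e+01],
       [ 9.99999760e-01, -3.35097921e-04,  6.06686940e-04,
         1.06109598e-01],
       [-6.78269700e-04, -2.93168060e-01,  9.56060682e-01,
        -7.06540543e+01],
       [ 0.00000000e+00,  0.00000000e+00,  0.00000000e+00,
         1.00000000e+00]])}
```

The wrist camera sits on tool +x, so I'll turn the tool half round to keep it clear of the drill.

Request:
apply_moves(
  deltas=[
    [[0.2,0.345,-0.006],1.45,0],
    [[0.2,0.345,-0.006],1.45,0],
    [[0.2,0.345,-0.006],1.45,0],
    [[0.2,0.345,-0.006],1.45,0],
    [[0.2,0.345,-0.006],1.45,0],
    [[0.2,0.345,-0.006],1.45,0],
    [[0.2,0.345,-0.006],1.45,0],
    [[0.2,0.345,-0.006],1.45,0],
    [[0.2,0.345,-0.006],1.45,0],
    [[0.2,0.345,-0.006],1.45,0],
    [[0.2,0.345,-0.006],1.45,0],
    [[0.2,0.345,-0.006],1.45,0],
  ],
)

```text
time: 3.1
eef_pos: [400.7, -230.8, 328.6]
ee_rot: [3.139, 0.0, -1.662]
contact_force: [0.8, 0.2, 0.0]
finger_gap: 85.4
grasp_force: 0.0
```

Request:
apply_moves(
  deltas=[
    [[0,0,0],1.6,0],
    [[0,0,0],1.6,0],
    [[0,0,0],1.6,0],
    [[0,0,0],1.6,0],
    [[0,0,0],1.6,0],
    [[0,0,0],1.6,0],
    [[0,0,0],1.6,0],
    [[0,0,0],1.6,0],
    [[0,0,0],1.6,0],
    [[0,0,0],1.6,0],
    [[0,0,0],1.6,0],
    [[0,0,0],1.6,0],
  ],
)

```text
time: 4.1
eef_pos: [400.5, -229.2, 329.4]
ee_rot: [3.141, -0.001, 3.125]
contact_force: [0.1, -0.1, 0.7]
finger_gap: 85.4
grasp_force: 0.0
```

```bash
python3 - <<'E'
from h import *
s=readout.sense(); print(s["time"],s["qpos"].round(2)); go(400,-240,330,-0.204-np.pi)
E
```

```text
4.1 [-0.18  0.07 -0.05 -0.   -1.45 -1.41]
at [ 400.5 -229.2  329.4] yaw 3.125 -> d(m) [0.0003, -0.0108, -0.0006] roll 0.187
```

Request:
apply_moves(
  deltas=[
    [[0,-0.01,0.05],0.187,0],
    [[0,-0.01,0.05],0.187,0],
    [[0,-0.01,0.05],0.187,0],
    [[0,-0.01,0.05],0.187,0],
    [[0,-0.01,0.05],0.187,0],
  ],
)

```text
time: 4.52
eef_pos: [400.5, -240.0, 281.1]
ee_rot: [-3.141, 0.002, 2.945]
contact_force: [0.2, -0.5, 0.2]
finger_gap: 85.1
grasp_force: 0.0
```

```bash
cat >> h.py <<'E'
def look(png,targets,name="wrist"):
    im,d,K,T=grab(name); cv2.imwrite(png,im); W=cloud(d,K,T)
    for t,z in targets:
        print(t,[(np.round(x["pixel"],1).tolist(),round(x["p"],2),ray(K,T,x["pixel"],z).round(1)[:2].tolist()) for x in tip_of(name,t)[:2]])
    return im,d,K,T,W
E
python3 - <<'E'
from h import *
im,d,K,T,W=look("pics/w1.png",[("lid_cross",36),("lid_bar",48),("bit_tip",62)])
S=W.reshape(-1,3); m=(S[:,2]>40)&(S[:,2]<56)&(S[:,0]>400)&(S[:,0]<560)&(S[:,1]<-200)&(S[:,1]>-330)
print("bar",m.sum(),cv2.minAreaRect(S[m][:,:2].astype(np.float32)))
m=(S[:,2]>30)&(S[:,2]<40)&(S[:,0]<600)&(S[:,1]<-150)&(S[:,1]>-400)
print("lid",m.sum(),cv2.minAreaRect(S[m][:,:2].astype(np.float32)), np.median(S[m][:,2]))
E
```

```text
lid_cross [([300.3, 369.4], 0.62, [545.8, -283.3])]
lid_bar [([300.4, 296.6], 0.78, [465.7, -266.0]), ([513.3, 123.1], 0.44, [356.7, -79.0])]
bit_tip []
bar 150 ((449.4312744140625, -254.8965606689453), (59.76335144042969, 15.4189453125), 4.131516456604004)
lid 30565 ((465.4803466796875, -265.55401611328125), (140.4204864501953, 200.7686004638672), 78.23170471191406) 36.59933829641108
```

View pics/w1.png

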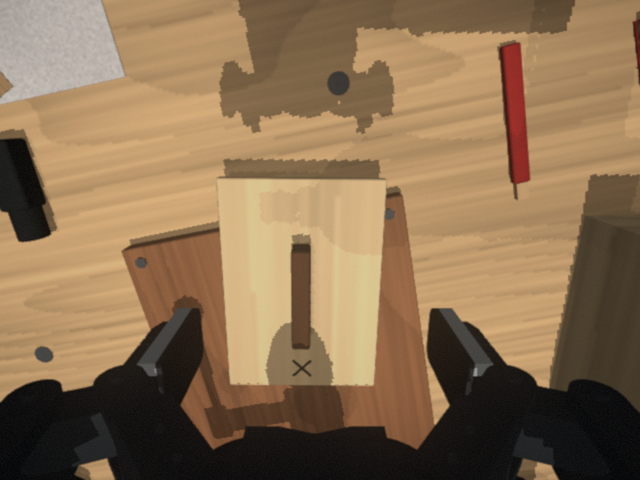

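The picture shows the lid with its cross at (302,368) and the bar from (300,240) to (300,345). Now I'll grasp the bar towards its rear end.

Request:
apply_moves(
  deltas=[
    [[-0.044,-0.012,0.04],0.01,0],
    [[-0.044,-0.012,0.12],0.01,0],
    [[-0.044,-0.012,0.12],0.01,0],
    [[-0.044,-0.012,0.12],0.01,100],
    [[-0.044,-0.012,0.15],0.01,100],
    [[-0.044,-0.012,0.167],0.01,100],
    [[-0.044,-0.012,0.167],0.01,100],
    [[-0.044,-0.012,0.167],0.01,100],
  ],
  squeeze=40,
)

```text
time: 5.38
eef_pos: [440.5, -260.8, 114.0]
ee_rot: [-3.141, 0.0, 2.933]
contact_force: [0.7, 0.9, 1.0]
finger_gap: 51.8
grasp_force: 0.0
```

Request:
apply_moves(
  deltas=[
    [[0,0,0],0,255],
    [[0,0,0],0,255],
    [[0,0,0],0,255],
    [[0,0,0],0,255],
    [[0,0,0],0,255],
    [[0,0,0],0,255],
    [[0,0,0],0,255],
    [[0,0,0],0,255],
  ],
)

```text
time: 6.05
eef_pos: [441.2, -260.8, 114.8]
ee_rot: [-3.141, 0.003, 2.933]
contact_force: [0.4, 1.7, 6.7]
finger_gap: 14.9
grasp_force: 40.4
```

```bash
python3 - <<'E'
from h import *
go(441,-260.5,113,-0.206-np.pi)
im,d,K,T,W=look("pics/w2.png",[("lid_cross",36),("bit_tip",62)])
im,d,K,T,W=look("pics/s2.png",[("lid_cross",36),("bit_tip",62)],"scene")
im,d,K,T,W=look("pics/t2.png",[("lid_cross",36),("bit_tip",62),("lid_bar",48)],"top")
E
```

```text
at [ 441.2 -260.8  114.8] yaw 2.933 -> d(m) [0.0003, 0.0003, 0.0018] roll -0.003
lid_cross []
bit_tip []
lid_cross [([241.9, 189.9], 0.97, [525.6, -280.4])]
bit_tip [([218.5, 196.5], 0.69, [597.3, -296.2]), ([166.3, 160.0], 0.28, [607.8, -513.5])]
lid_cross [([462.6, 237.0], 0.21, [603.5, -298.4])]
bit_tip [([459.8, 234.9], 0.82, [602.6, -284.9])]
lid_bar [([525.7, 189.5], 0.73, [724.4, -453.0]), ([224.1, 218.4], 0.72, [629.7, 279.5])]
```

```bash
python3 - <<'E'
import cv2,numpy as np
s=cv2.imread("pics/s2.png")[110:260,140:320]; w=cv2.imread("pics/w2.png")
cv2.imwrite("pics/m2.png",np.hstack([cv2.resize(s,(432,360)),cv2.resize(w,(368,276))[:360] if 0 else cv2.copyMakeBorder(cv2.resize(w,(368,276)),0,84,0,0,cv2.BORDER_CONSTANT)]))
E
```

```text
(no output)
```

View pics/m2.png

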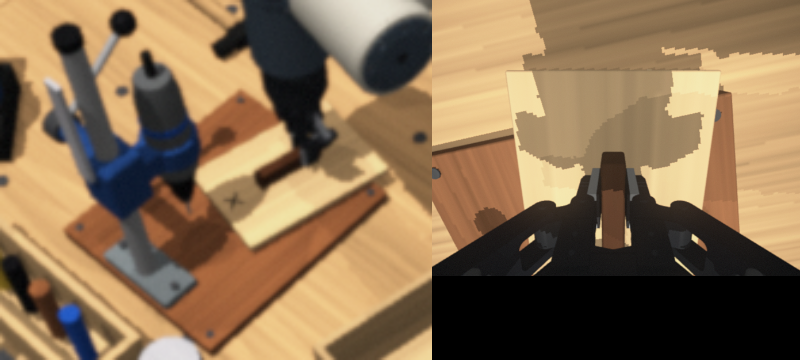

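The bar is gripped, the bit tip is at about (218.7,197.5) in the scene picture, and the cross at (237.5,193.7). I'll slide the lid most of the way in.

Request:
apply_moves(
  deltas=[
    [[-0.01,0.001,-0.001],0,255],
    [[-0.02,0.002,-0.001],0,255],
    [[-0.03,0.003,-0.001],0,255],
    [[-0.04,0.004,-0.001],0,255],
    [[-0.05,0.0045,-0.001],0,255],
    [[-0.055,0.0045,-0.001],0,255],
    [[-0.055,0.0045,-0.001],0,255],
  ],
)

```text
time: 7.13
eef_pos: [495.8, -268.1, 114.8]
ee_rot: [-3.141, -0.0, 2.933]
contact_force: [-4.4, 0.5, 6.8]
finger_gap: 15.3
grasp_force: 40.2
```

```bash
python3 - <<'E'
from h import *
s=readout.sense();print(s["contact_force"].round(1))
im,d,K,T,W=look("pics/s3.png",[("lid_cross",36),("bit_tip",62),("lid_bar",48)],"scene")
c=cv2.resize(im[160:230,180:270],(576,448),interpolation=cv2.INTER_CUBIC)
S=W.reshape(-1,3); m=(S[:,2]>32)&(S[:,2]<40)&(S[:,0]<700)&(S[:,0]>400)&(S[:,1]<-150)&(S[:,1]>-400)
print("lid scene",m.sum(),cv2.minAreaRect(S[m][:,:2].astype(np.float32)))
im,d,K,T,W=look("pics/t3.png",[("lid_cross",36),("lid_bar",48)],"top")
S=W.reshape(-1,3); m=(S[:,2]>32)&(S[:,2]<40)&(S[:,0]<700)&(S[:,0]>400)&(S[:,1]<-150)&(S[:,1]>-400)
print("lid top",m.sum(),cv2.minAreaRect(S[m][:,:2].astype(np.float32)))
m=(S[:,2]>15)&(S[:,2]<22)&(S[:,0]<720)&(S[:,0]>390)&(S[:,1]<-120)&(S[:,1]>-450)
print("table top",m.sum(),cv2.minAreaRect(S[m][:,:2].astype(np.float32)))
cv2.imwrite("pics/m3.png",c)
E
```

```text
[-4.4  0.5  6.8]
lid_cross [([219.2, 202.0], 0.73, [598.9, -297.9])]
bit_tip [([220.5, 197.7], 0.95, [596.5, -288.8])]
lid_bar [([243.0, 187.7], 0.91, [523.4, -275.9]), ([166.2, 159.7], 0.38, [601.7, -526.8])]
lid scene 1986 ((562.755859375, -280.5540771484375), (144.70408630371094, 285.3900146484375), 78.88349151611328)
lid_cross []
lid_bar [([451.7, 269.9], 0.66, [520.4, -267.1])]
lid top 944 ((552.7697143554688, -278.470703125), (292.3953552246094, 94.0393295288086), 5.5382490158081055)
table top 1490 ((552.059326171875, -294.2872009277344), (299.7589111328125, 253.1727752685547), 0.1911444365978241)
```

View pics/m3.png

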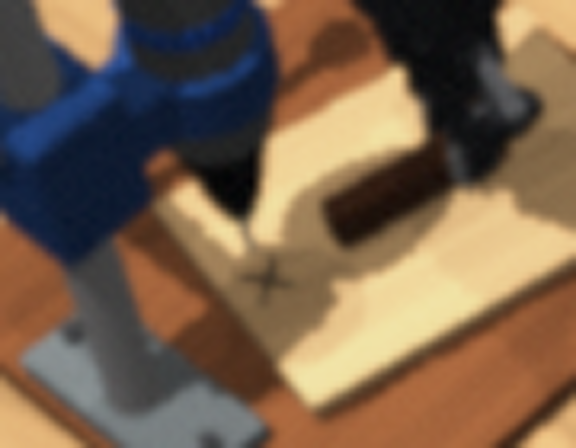

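```bash
python3 - <<'E'
from h import *
K,T=cam("scene")
print("cross",ray(K,T,(221.7,203.4),36).round(1),"tip",ray(K,T,(219.7,199.1),62).round(1))
for P in [(602.5,-290,62),(602.5,-290,90),(602.5,-290,36),(600,-290,36),(599,-290,36)]:
    q=proj(K,T,P); print(P,q.round(1),((q-[180,160])*6.4).round(0))
# measure drill body axis from cloud, both cameras
for n in ("scene","top"):
    im,d,K,T=grab(n); S=cloud(d,K,T).reshape(-1,3)
    for a,b in ((160,220),(220,290)):
        m=(S[:,2]>a)&(S[:,2]<b)&(abs(S[:,0]-602)<34)&(abs(S[:,1]+290)<34); Q=S[m][:,:2]
        if len(Q)<10: print(n,a,len(Q)); continue
        A=np.c_[2*Q,np.ones(len(Q))]; r=np.linalg.lstsq(A,(Q**2).sum(1),rcond=None)[0]
        from scipy.optimize import least_squares
        f=least_squares(lambda c:np.hypot(*(Q-c).T)-26,[602,-290],loss="soft_l1")
        print(n,a,len(Q),f.x.round(1),np.sqrt(r[2]+r[0]**2+r[1]**2).round(1),r[:2].round(1), np.median(abs(f.fun)).round(1))
E
```

```text
cross [ 597.6 -288.8   36. ] tip [ 601.3 -286.9   62. ]
(602.5, -290, 62) [218.6 198.8] [247. 248.]
(602.5, -290, 90) [216.9 192.7] [236. 209.]
(602.5, -290, 36) [220.2 204.2] [257. 283.]
(600, -290, 36) [220.8 203.7] [261. 280.]
(599, -290, 36) [221.1 203.5] [263. 278.]
scene 160 339 [ 603.7 -286.7] 26.9 [ 603.8 -287.6] 2.8
scene 220 433 [ 601.4 -291.7] 22.6 [ 603.5 -288.1] 1.5
top 160 66 [ 609.9 -290.2] 13.0 [ 619.2 -276.6] 1.8
top 220 210 [ 605.4 -291.9] 22.8 [ 603.1 -288.7] 1.2
```

Request:
apply_moves(
  deltas=[
    [[-0.002,0.001,0],0,255],
    [[-0.004,0.0015,0],0,255],
    [[-0.004,0.0015,0],0,255],
    [[-0.004,0.0015,0],0,255],
  ],
)

```text
time: 7.92
eef_pos: [498.5, -267.6, 114.8]
ee_rot: [-3.14, -0.001, 2.933]
contact_force: [-6.3, -0.8, 8.3]
finger_gap: 15.1
grasp_force: 40.6
```

Request:
apply_moves(
  deltas=[
    [[0,0,-0.001],0,130],
    [[0,0,-0.001],0,130],
    [[0,0,-0.001],0,130],
    [[0,0,-0.02],0,130],
    [[0,0,-0.06],0,130],
    [[0.02,0,-0.1],0,130],
    [[0.04,0,-0.14],0,130],
    [[0.06,0,-0.18],0,130],
    [[0.06,0,-0.2],0,130],
    [[0.06,0,-0.2],0,130],
  ],
)

```text
time: 8.75
eef_pos: [441.5, -255.4, 321.3]
ee_rot: [-3.139, 0.013, 2.933]
contact_force: [1.3, -0.9, 0.6]
finger_gap: 41.9
grasp_force: 0.0
```

```bash
python3 - <<'E'
from h import *
im,d,K,T,W=look("pics/w4.png",[("lid_cross",36),("lid_bar",48),("bit_tip",62)])
S=W.reshape(-1,3); m=(S[:,2]>32)&(S[:,2]<40)&(S[:,0]<640)&(S[:,0]>400)&(S[:,1]<-200)&(S[:,1]>-360)
print("lid wrist",m.sum(),cv2.minAreaRect(S[m][:,:2].astype(np.float32)))
im2,d,K,T,W=look("pics/s4.png",[("lid_cross",36),("bit_tip",62),("lid_bar",48),("feed_ball",275)],"scene")
c=cv2.resize(im2[165:225,190:250],(448,448),interpolation=cv2.INTER_CUBIC)
cv2.imwrite("pics/m4.png",np.hstack([c,cv2.resize(im,(352,264)) if 0 else cv2.resize(im[240:480,220:396],(328,448))]))
go(560,-385,400)
E
```

```text
lid_cross [([311.6, 352.4], 0.64, [600.2, -293.5])]
lid_bar [([315.8, 288.3], 0.7, [522.4, -272.5]), ([503.1, 428.9], 0.19, [731.6, -104.8])]
bit_tip [([315.8, 365.6], 0.75, [598.9, -288.7])]
lid wrist 21305 ((521.8645629882812, -272.8355712890625), (140.08995056152344, 199.64743041992188), 78.32235717773438)
lid_cross [([222.0, 202.0], 0.66, [593.6, -291.8])]
bit_tip [([218.9, 199.3], 0.56, [603.3, -288.0])]
lid_bar [([246.3, 186.6], 0.84, [514.3, -271.6]), ([254.1, 315.9], 0.59, [784.1, 34.2])]
feed_ball [([217.7, 195.9], 0.4, [682.7, -153.0])]
at [ 440.5 -254.5  312.8] yaw 2.932 -> d(m) [-0.1439, -0.1029, -0.0875] roll 0
```

View pics/m4.png

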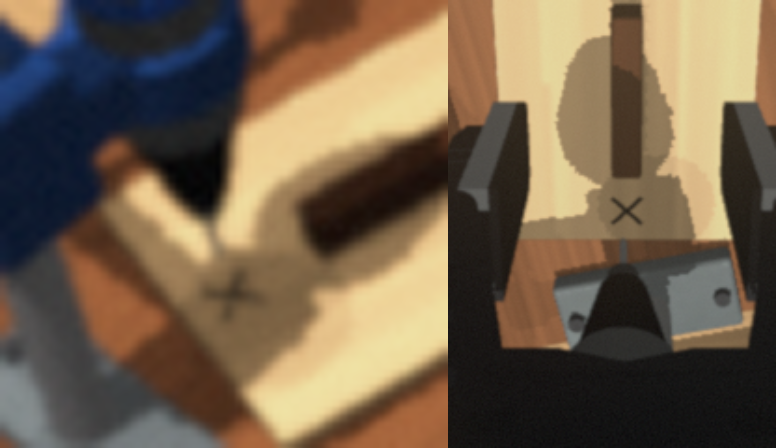

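```bash
python3 - <<'E'
from h import *
im,d,K,T,W=look("pics/w5.png",[("lid_cross",36),("lid_bar",48),("bit_tip",62)])
S=W.reshape(-1,3); m=(S[:,2]>32)&(S[:,2]<40)&(S[:,0]<640)&(S[:,0]>400)&(S[:,1]<-200)&(S[:,1]>-360)
c,_,a=cv2.minAreaRect(S[m][:,:2].astype(np.float32)); t=np.radians(a-90); print("lid",c,a,"cross",c+80*np.array([np.cos(t),np.sin(t)]))
cv2.imwrite("pics/m5.png",cv2.resize(im[320:400,270:360],(720,640)[:2] if 0 else (675,600),interpolation=cv2.INTER_CUBIC))
np.savez("w5.npz",K=K,T=T)
E
```

```text
lid_cross [([314.5, 363.8], 0.94, [602.1, -289.3])]
lid_bar []
bit_tip [([315.2, 378.5], 0.83, [601.0, -288.3])]
lid (521.9501953125, -272.9385070800781) 78.21764373779297 cross [ 600.26462052 -289.27407576]
```

View pics/m5.png

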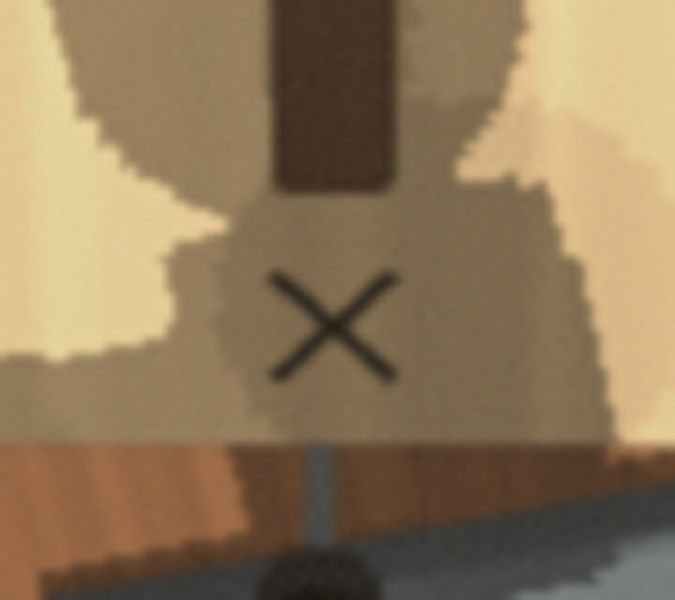

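```bash
python3 - <<'E'
from h import *
z=np.load("w5.npz");K,T=z["K"],z["T"]
print("cross",ray(K,T,(314.4,363.6),36),"tip",ray(K,T,(312.5,379.1),62))
K,T=cam("scene")
# s4 crop 448/60 px: cross (234,293), tip (218,262)
f=60/448
print("cross",ray(K,T,(190+232*f,165+293*f),36),"tip",ray(K,T,(190+219*f,165+262*f),62))
E
```

```text
cross [ 601.8613855  -289.31917157   36.        ] tip [ 601.13044636 -291.03792511   62.        ]
cross [ 600.81144138 -287.96440292   36.        ] tip [ 604.33425964 -285.07479213   62.        ]
```

Request:
apply_moves(
  deltas=[
    [[0,0,-0.04],-0.1,255],
    [[0,0,-0.08],-0.2,255],
    [[-0.02,-0.02,-0.088],-0.2,255],
    [[-0.05,-0.05,-0.088],-0.2,255],
    [[-0.08,-0.08,-0.088],-0.2,255],
    [[-0.11,-0.1,-0.088],-0.2,255],
    [[-0.14,-0.103,-0.088],-0.2,255],
    [[-0.144,-0.103,-0.088],-0.2,255],
    [[-0.144,-0.103,-0.088],-0.2,255],
    [[-0.144,-0.103,-0.088],-0.2,255],
  ],
)

```text
time: 10.23
eef_pos: [560.1, -385.2, 401.4]
ee_rot: [-3.142, -0.001, 3.132]
contact_force: [-0.7, 0.3, -0.1]
finger_gap: -0.1
grasp_force: 0.0
```

```bash
python3 - <<'E'
from h import *
for n in ("wrist","top","scene"):
    im,d,K,T,W=look(f"pics/{n}6.png",[("feed_ball",275)],n)
    S=W.reshape(-1,3); m=(abs(S[:,0]-560)<25)&(abs(S[:,1]+386)<25)&(S[:,2]>255)&(S[:,2]<293); Q=S[m]
    if len(Q)>15:
        from scipy.optimize import least_squares
        f=least_squares(lambda c:np.linalg.norm(Q-c,axis=1)-15,[561,-386,275],loss="soft_l1"); print(n,len(Q),f.x.round(1))
print(readout.sense()["time"],readout.sense()["contact_force"].round(1)); go(560,-386,365,np.pi)
E
```

```text
feed_ball [([307.9, 267.7], 0.69, [560.8, -389.1])]
wrist 2319 [ 560.4 -389.5  275.1]
feed_ball []
feed_ball [([193.5, 118.7], 0.78, [555.0, -384.6])]
scene 133 [ 562.5 -388.7  273.9]
10.5333 [ 1.  -0.4  0.1]
at [ 559.1 -384.8  403.4] yaw 3.133 -> d(m) [-0.0008, -0.0012, 0.0384] roll -0.009
```

Request:
apply_moves(
  deltas=[
    [[0.0,-0.004,0.018],0,255],
    [[0.0,-0.004,0.036],0,255],
    [[0.004,-0.004,0.046],0,255],
    [[0.008,-0.004,0.056],0,255],
    [[0.012,-0.004,0.066],0,255],
    [[0.0155,-0.004,0.0757],0,255],
    [[0.018,-0.004,0.086],0,255],
    [[0.02,-0.004,0.096],0,255],
    [[0.021,-0.004,0.104],0,255],
    [[0.022,-0.004,0.11],0,255],
    [[0.022,-0.004,0.11],0,255],
  ],
)

```text
time: 11.45
eef_pos: [537.1, -389.0, 291.5]
ee_rot: [-3.142, -0.001, 3.132]
contact_force: [-2.8, 0.0, 3.7]
finger_gap: -0.0
grasp_force: 1.8
```

```bash
python3 - <<'E'
from h import *
s=readout.sense();print(s["contact_force"].round(1)); go(537,-388.5,288,np.pi)
im,d,K,T,W=look("pics/s7.png",[("lid_cross",36),("bit_tip",43),("feed_ball",205)],"scene")
im2,d,K,T,W=look("pics/w7.png",[("lid_cross",36),("bit_tip",43)])
cv2.imwrite("pics/m7.png",np.hstack([cv2.resize(im[165:225,190:250],(448,448),interpolation=cv2.INTER_CUBIC),cv2.resize(im2,(352,264),interpolation=cv2.INTER_AREA) if 0 else cv2.copyMakeBorder(cv2.resize(im2,(350,262)),0,186,0,0,cv2.BORDER_CONSTANT)]))
E
```

```text
[-2.8  0.   3.7]
at [ 537.1 -389.   291.5] yaw 3.132 -> d(m) [0.0001, 0.0005, 0.0035] roll -0.01
lid_cross [([222.4, 202.4], 0.6, [593.9, -289.9])]
bit_tip [([219.2, 203.8], 0.88, [606.0, -288.5]), ([222.0, 204.9], 0.29, [603.4, -279.6])]
feed_ball [([206.8, 133.1], 0.71, [529.9, -381.0]), ([224.6, 292.8], 0.67, [826.2, 8.9])]
lid_cross [([424.7, 281.2], 0.65, [603.2, -288.9])]
bit_tip [([425.8, 280.5], 0.89, [599.6, -290.1])]
```

View pics/m7.png

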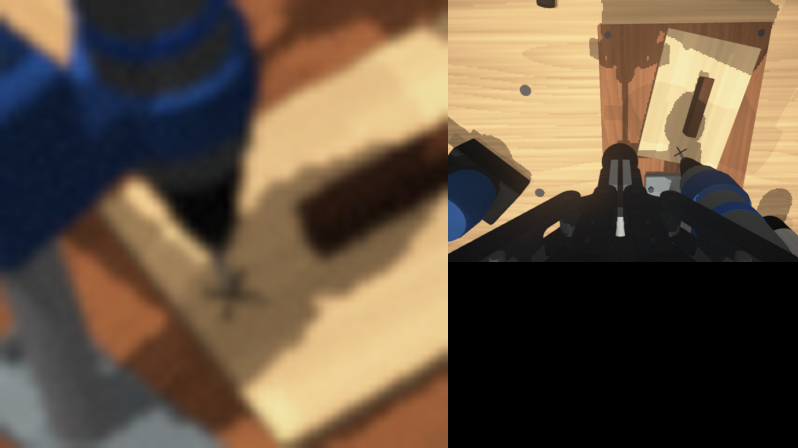

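```bash
python3 - <<'E'
import cv2
im=cv2.imread("pics/w7.png"); s=cv2.imread("pics/s7.png")
import numpy as np
cv2.imwrite("pics/m8.png",np.hstack([cv2.resize(im[255:305,400:450],(400,400),interpolation=cv2.INTER_CUBIC),cv2.resize(s[180:220,200:240],(400,400),interpolation=cv2.INTER_CUBIC)]))
E
```

```text
(no output)
```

View pics/m8.png

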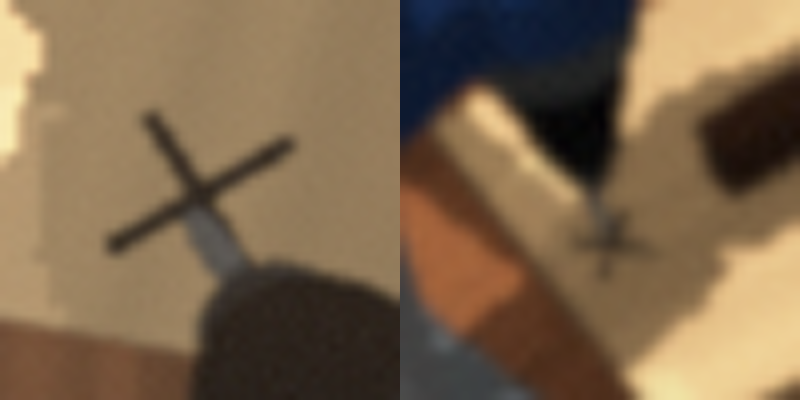

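```bash
python3 - <<'E'
from h import *
K,T=cam("wrist")
for z in (40,42): print("w",ray(K,T,(425.2,279.1),36)[:2],ray(K,T,(424.4,281.2),z)[:2])
K,T=cam("scene")
for z in (40,42): print("s",ray(K,T,(220.6,204.3),36)[:2],ray(K,T,(220.5,203.2),z)[:2])
E
```

```text
w [ 600.99209891 -288.60559388] [ 601.35342647 -290.396873  ]
w [ 600.99209891 -288.60559388] [ 600.49702289 -291.00337472]
s [ 601.84364676 -288.82647247] [ 600.94464935 -289.25383646]
s [ 601.84364676 -288.82647247] [ 601.72528904 -287.92017464]
```

Request:
apply_moves(
  deltas=[
    [[0,0,0.004],0,255],
    [[0,0,0.008],0,255],
    [[0,0,0.012],0,255],
    [[-0.001,0,0.015],0,255],
    [[-0.001,0,0.016],0,255],
    [[-0.001,0,0.016],0,255],
  ],
)

```text
time: 12.3
eef_pos: [538.9, -388.9, 275.4]
ee_rot: [3.141, -0.001, 3.132]
contact_force: [-2.8, -0.8, 4.7]
finger_gap: -0.5
grasp_force: 1.9
```

Request:
apply_moves(
  deltas=[
    [[0,0,0.001],0,255],
    [[0,0,0.002],0,255],
    [[0,0,0.002],0,255],
  ],
)

```text
time: 12.55
eef_pos: [538.9, -389.0, 273.8]
ee_rot: [-3.142, 0.0, 3.132]
contact_force: [-3.2, -0.7, 3.8]
finger_gap: -0.0
grasp_force: 1.9
```

Request:
apply_moves(
  deltas=[
    [[0,0,0.001],0,255],
    [[0,0,0.002],0,255],
    [[0,0,0.002],0,255],
  ],
)

```text
time: 12.8
eef_pos: [538.9, -388.9, 271.7]
ee_rot: [3.142, 0.0, 3.132]
contact_force: [-2.3, -0.3, 4.9]
finger_gap: 0.0
grasp_force: 1.9
```

Request:
apply_moves(
  deltas=[
    [[0,0,0.001],0,255],
    [[0,0,0.0015],0,255],
    [[0,0,0.0015],0,255],
  ],
)

```text
time: 13.05
eef_pos: [538.9, -389.0, 270.3]
ee_rot: [3.142, 0.0, 3.132]
contact_force: [-2.2, -0.8, 3.9]
finger_gap: 0.2
grasp_force: 2.0
```

Request:
apply_moves(
  deltas=[
    [[0,0,0.001],0,255],
    [[0,0,0.0015],0,255],
    [[0,0,0.0015],0,255],
  ],
)

```text
time: 13.3
eef_pos: [538.9, -389.0, 269.0]
ee_rot: [-3.141, 0.0, 3.132]
contact_force: [-3.0, 0.6, 5.1]
finger_gap: -0.1
grasp_force: 2.6
```

Request:
apply_moves(
  deltas=[
    [[0,0,0.001],0,255],
    [[0,0,0.0015],0,255],
    [[0,0,0.0015],0,255],
  ],
)

```text
time: 13.55
eef_pos: [538.9, -389.0, 267.9]
ee_rot: [-3.141, 0.001, 3.133]
contact_force: [-3.4, 0.5, 6.7]
finger_gap: -0.0
grasp_force: 3.2
```

Request:
apply_moves(
  deltas=[
    [[0,0,0.001],0,255],
    [[0,0,0.0015],0,255],
    [[0,0,0.0015],0,255],
    [[0,0,0.0015],0,255],
  ],
)

```text
time: 13.88
eef_pos: [539.0, -389.0, 266.8]
ee_rot: [-3.141, 0.001, 3.133]
contact_force: [-3.1, 1.4, 7.5]
finger_gap: 0.0
grasp_force: 3.8
```

```bash
python3 - <<'E'
from h import *
im2,d,K,T,W=look("pics/w9.png",[("lid_cross",36),("bit_tip",36)])
s=readout.sense();print(s["contact_force"].round(1)); p,_=pose(); print(p)
E
```

```text
lid_cross [([434.7, 292.7], 0.76, [603.9, -287.4])]
bit_tip [([433.7, 289.2], 0.82, [600.6, -288.6]), ([433.8, 291.3], 0.36, [602.6, -288.3])]
[-4.2  1.1  8.9]
[ 538.96080397 -388.97819644  266.8264478 ]
```

Request:
apply_moves(
  deltas=[
    [[0,0,0.001],0,255],
    [[0,0,0.0012],0,255],
    [[0,0,0.0012],0,255],
    [[0,0,0.0012],0,255],
    [[0,0,0.0012],0,255],
  ],
)

```text
time: 14.45
eef_pos: [539.0, -389.0, 265.9]
ee_rot: [-3.141, 0.001, 3.133]
contact_force: [-4.1, 0.5, 8.9]
finger_gap: -0.2
grasp_force: 4.2
```

```bash
python3 - <<'E'
from h import *
im,d,K,T=grab("wrist"); im2,_,_,_=grab("scene")
cv2.imwrite("pics/m10.png",np.hstack([cv2.resize(im[265:315,410:460],(400,400),interpolation=cv2.INTER_CUBIC),cv2.resize(im2[180:220,200:240],(400,400),interpolation=cv2.INTER_CUBIC)]))
E
```

```text
(no output)
```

View pics/m10.png

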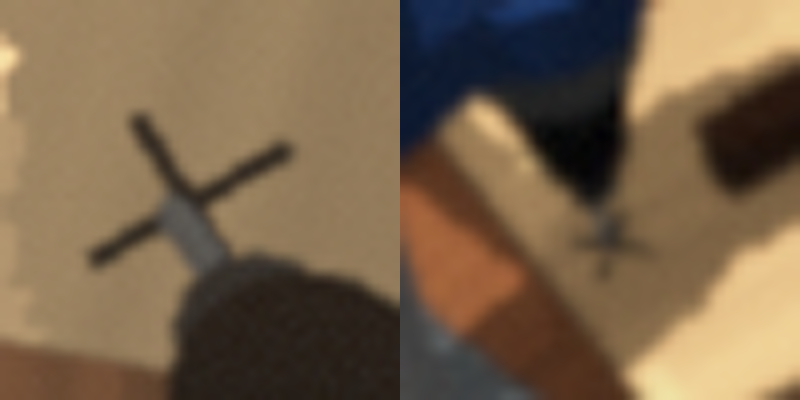

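The bit sits on the cross, about 2 mm off centre, pressed with roughly 10 N or more. Now I'll let the lever rise.

Request:
apply_moves(
  deltas=[
    [[0,0,-0.008],0,255],
    [[0.001,0,-0.02],0,255],
    [[0,0,-0.032],0,255],
    [[-0.002,0,-0.044],0,255],
    [[-0.005,0,-0.056],0,255],
    [[-0.008,0,-0.068],0,255],
    [[-0.013,0,-0.08],0,255],
    [[-0.018,0,-0.092],0,255],
    [[-0.021,0,-0.106],0,255],
    [[-0.021,0,-0.135],0,255],
    [[-0.021,0,-0.135],0,255],
  ],
)

```text
time: 15.47
eef_pos: [560.9, -389.5, 404.1]
ee_rot: [-3.138, 0.007, 3.133]
contact_force: [-0.4, -0.9, 2.0]
finger_gap: 0.0
grasp_force: 0.0
```

```bash
python3 - <<'E'
from h import *
im,d,K,T,W=look("pics/w11.png",[("feed_ball",275)])
S=W.reshape(-1,3); m=(abs(S[:,0]-560)<25)&(abs(S[:,1]+388)<25)&(S[:,2]>150)&(S[:,2]<300); print("ball top",np.percentile(S[m][:,2],98) if m.any() else None)
p=pose()[0]; go(430,-254,400,-0.206-np.pi); go(499-31,-268+6.5,300,-.206-np.pi)
E
```

```text
feed_ball [([315.2, 262.8], 0.83, [560.6, -389.8])]
ball top 290.29140281396144
at [ 560.9 -388.9  400.2] yaw 3.133 -> d(m) [0.132, 0.1338, -0.0002] roll 0.197
at [ 560.9 -388.9  400.2] yaw 3.133 -> d(m) [0.0943, 0.1266, 0.0999] roll 0.197
```

The lever is up again. Next are the boxes: I'll move to a view above A, B and C.

Request:
apply_moves(
  deltas=[
    [[0.04,0.03,-0.03],-0.1,255],
    [[0.08,0.06,-0.03],-0.2,200],
    [[0.134,0.3,-0.03],-1.13,150],
    [[0.134,0.3,-0.03],-1.13,150],
    [[0.134,0.538,-0.03],-1.13,150],
    [[0.134,0.538,-0.03],-1.13,150],
    [[0.134,0.538,-0.03],-1.13,150],
    [[0.134,0.538,-0.03],-1.13,150],
    [[0.134,0.538,-0.03],-1.13,150],
    [[0.134,0.538,-0.03],-1.13,150],
    [[0.134,0.538,-0.03],-1.13,150],
    [[0.134,0.538,-0.03],-1.13,150],
  ],
)

```text
time: 16.57
eef_pos: [438.7, 71.5, 428.2]
ee_rot: [3.14, 0.0, -2.02]
contact_force: [2.1, 0.4, 0.9]
finger_gap: 35.6
grasp_force: 0.0
```

Request:
apply_moves(
  deltas=[
    [[0,0.1,0],-0.1,150],
    [[0,0.1,0],-0.1,150],
    [[0,0.1,0],-0.1,150],
    [[0,0.1,0],-0.1,150],
    [[0,0.1,0],-0.1,150],
  ],
)

```text
time: 16.98
eef_pos: [348.8, 113.4, 428.7]
ee_rot: [3.141, 0.001, -1.918]
contact_force: [0.1, -0.4, -0.7]
finger_gap: 34.8
grasp_force: 0.0
```

```bash
cat >> h.py <<'E'
RIM={"A":(110,200,140,(570,56)),"B":(88,154,114,(434,259)),"C":(74,108,88,(624,277.5))}
def boxes(W,which="ABC",base={},near={}):
    """rim rectangle of each box: minAreaRect of points in rim-height band near the last known centre"""
    out={}
    for k in which:
        h,L,w,c=RIM[k]; c=near.get(k,c); h=h+base.get(k,0); S=W.reshape(-1,3)
        rad=np.hypot(L,w)/2+25; m=(abs(S[:,2]-h)<6)&(np.hypot(S[:,0]-c[0],S[:,1]-c[1])<rad); Q=S[m][:,:2].astype(np.float32)
        if len(Q)<30: print(k,"few",len(Q)); continue
        cc,(a,b),an=cv2.minAreaRect(Q); yaw=an if a>b else an-90; yaw=(yaw+90)%180-90
        print(k,len(Q),np.round(cc,1),"size",round(max(a,b)),round(min(a,b)),"yaw deg",round(yaw,2)); out[k]=(np.array(cc),np.radians(yaw))
    return out
E
python3 - <<'E'
from h import *
print(readout.sense()["time"],readout.sense()["qpos"].round(2)); go(430,150,430,-1.99)
im,d,K,T,W=look("pics/w12.png",[("box_a_c",55),("box_b_c",44),("box_c_c",37),("box_d_c",30)])
boxes(W)
im,d,K,T,W=look("pics/t12.png",[("box_b_c",44)],"top"); boxes(W)
E
```

```text
16.9833 [ 0.75 -0.12  0.01 -0.   -1.7  -1.1 ]
at [348.8 113.4 428.7] yaw -1.918 -> d(m) [-0.0621, -0.0639, -0.0013] roll 0.072
box_a_c [([121.7, 206.7], 0.86, [567.9, 54.8]), ([304.3, 159.8], 0.48, [347.4, 77.1])]
box_b_c [([292.7, 313.2], 0.59, [431.1, 258.3])]
box_c_c [([167.6, 363.3], 0.66, [623.9, 274.6])]
box_d_c []
A 5275 [569.   54.9] size 202 140 yaw deg -11.01
B 2547 [432.5 257.6] size 154 116 yaw deg -23.94
C 672 [612.8 247.8] size 109 31 yaw deg -16.49
box_b_c [([302.4, 178.1], 0.2, [738.6, 94.3])]
A 1046 [570.1  55.9] size 202 140 yaw deg -10.94
B 373 [461.9 298.1] size 165 62 yaw deg -43.69
C 576 [623.4 277.4] size 109 90 yaw deg -17.84
```

```bash
python3 - <<'E'
from h import *
go(365.8,287.2,133,-1.9886)
E
```

```text
at [350.3 112.5 428.8] yaw -1.922 -> d(m) [-0.1696, 0.0454, 0.2957] roll 0.066
```

Request:
apply_moves(
  deltas=[
    [[-0.08,0.022,0.03],0.066,150],
    [[-0.17,0.0454,0.06],0.066,150],
    [[-0.17,0.0454,0.1],0.066,150],
    [[-0.17,0.0454,0.14],0.066,150],
    [[-0.17,0.0454,0.18],0.066,150],
    [[-0.17,0.0454,0.18],0.066,150],
    [[-0.17,0.0454,0.2],0.066,150],
    [[-0.17,0.0454,0.2],0.066,150],
  ],
)

```text
time: 18.0
eef_pos: [362.9, 286.2, 221.4]
ee_rot: [3.136, -0.014, -1.988]
contact_force: [0.2, -0.4, -1.0]
finger_gap: 35.1
grasp_force: 0.0
```

```bash
python3 - <<'E'
from h import *
im,d,K,T,W=look("pics/w13.png",[("box_b_c",44)])
boxes(W,"B"); go(365.8,287.2,133,-1.9886)
im,d,K,T,W=look("pics/t13.png",[],"top"); boxes(W)
E
```

```text
box_b_c [([199.5, 245.5], 0.76, [433.6, 256.9])]
B 13773 [433.6 257.7] size 155 115 yaw deg -23.82
at [365.8 287.6 229. ] yaw -1.987 -> d(m) [0.0, -0.0001, 0.096] roll 0.002
A 1049 [570.1  55.9] size 201 140 yaw deg -11.0
B 683 [433.9 258.7] size 154 115 yaw deg -23.57
C 570 [623.9 277.3] size 109 89 yaw deg -17.8
```

Request:
apply_moves(
  deltas=[
    [[0,-0.001,0.03],0,150],
    [[0,-0.001,0.06],0,150],
    [[0,-0.001,0.08],0,150],
    [[0,-0.001,0.096],0,150],
    [[0,-0.001,0.096],0,150],
    [[0,-0.001,0.096],0,255],
    [[0,-0.001,0.096],0,255],
    [[0,-0.001,0.096],0,255],
    [[0,-0.001,0.096],0,255],
    [[0,-0.001,0.096],0,255],
    [[0,-0.001,0.096],0,255],
  ],
  squeeze=70,
)

```text
time: 19.07
eef_pos: [367.5, 288.8, 136.0]
ee_rot: [-3.14, 0.005, -1.986]
contact_force: [-1.2, -1.7, 7.1]
finger_gap: 6.7
grasp_force: 70.1
```

Request:
apply_moves(
  deltas=[
    [[0,0,-0.03],0,255],
    [[0,0,-0.07],0,255],
    [[0,0,-0.11],0,255],
    [[0,0,-0.15],0,255],
    [[0,0,-0.19],0,255],
    [[0,0,-0.2],0,255],
    [[0,0,-0.2],0,255],
  ],
)

```text
time: 19.65
eef_pos: [367.0, 288.4, 337.6]
ee_rot: [-3.14, 0.009, -1.987]
contact_force: [0.6, 0.5, -4.1]
finger_gap: 6.6
grasp_force: 69.0
```

```bash
python3 - <<'E'
from h import *
p,r=pose(); cy=np.arctan2(r[1,0],r[0,0]); bx=-r[:,1]; c=p+73*bx
print("expected B centre",c.round(1),"yaw",np.degrees(cy+np.pi/2))
im,d,K,T,W=look("pics/w14.png",[])
boxes(W,"B",base={"B":p[2]-134},near={"B":c[:2]})
im,d,K,T,W=look("pics/t14.png",[],"top"); boxes(W,"AC"); boxes(W,"B",base={"B":p[2]-134},near={"B":c[:2]})
S=W.reshape(-1,3)
m=(S[:,2]>p[2]-134+70)&(np.hypot(S[:,0]-c[0]-30*bx[0],S[:,1]-c[1]-30*bx[1])<70)&(S[:,2]<p[2]-20); Q=S[m]
n=np.linalg.lstsq(np.c_[Q[:,:2],np.ones(len(Q))],Q[:,2],rcond=None)[0]; print("rim slope",n[:2].round(3),Q[:,2].min(),Q[:,2].max())
E
```

```text
expected B centre [433.8 258.9 337.7] yaw -23.83646318510363
B 15959 [415.1 263.9] size 142 112 yaw deg -23.73
A 1047 [570.5  55.8] size 202 140 yaw deg -10.94
C 577 [623.5 277.7] size 110 90 yaw deg -17.3
B 558 [432.9 257.2] size 154 114 yaw deg -23.71
rim slope [-0.007 -0.005] 273.6742746628197 317.4410425493842
```

```bash
python3 - <<'E'
from h import *
go(507.2,69,300,-1.7622)
E
```

```text
at [365.6 287.4 332.3] yaw -1.987 -> d(m) [0.1424, -0.2179, 0.032] roll -0.225
```

Request:
apply_moves(
  deltas=[
    [[0.03,-0.04,0],-0.1,255],
    [[0.06,-0.09,0],-0.225,255],
    [[0.09,-0.13,0],-0.225,255],
    [[0.12,-0.18,0.02],-0.225,255],
    [[0.1424,-0.2179,0.032],-0.225,255],
    [[0.1424,-0.2179,0.032],-0.225,255],
    [[0.1424,-0.2179,0.032],-0.225,255],
    [[0.1424,-0.2179,0.032],-0.225,255],
    [[0.1424,-0.2179,0.032],-0.225,255],
    [[0.1424,-0.2179,0.032],-0.225,255],
  ],
)

```text
time: 20.58
eef_pos: [507.3, 69.3, 299.5]
ee_rot: [3.138, -0.002, -1.762]
contact_force: [-0.5, -0.1, -3.6]
finger_gap: 6.3
grasp_force: 69.4
```

```bash
python3 - <<'E'
from h import *
im,d,K,T,W=look("pics/w15.png",[])
p,r=pose();bx=-r[:,1]; c=p+73*bx
boxes(W,"A")
boxes(W,"B",base={"B":p[2]-136},near={"B":c[:2]})
im,d,K,T,W=look("pics/t15.png",[],"top"); boxes(W,"AC"); boxes(W,"B",base={"B":p[2]-136},near={"B":c[:2]})
cv2.imwrite("pics/m15.png",im[150:330,180:380])
go(507.2,69,300,-1.7622)
E
```

```text
A 6055 [569.1  54.9] size 201 139 yaw deg -10.99
B 16144 [559.5  56.1] size 142 113 yaw deg -10.87
A 541 [569.7  55.6] size 200 140 yaw deg -11.16
C 191 [668.3 286.7] size 91 46 yaw deg -67.61
B 396 [571.6  13.7] size 155 32 yaw deg -10.11
at [507.5  70.  300.7] yaw -1.761 -> d(m) [0.001, 0.0001, 0.0007] roll 0.002
```

Request:
apply_moves(
  deltas=[
    [[0.001,0,0.03],0,255],
    [[0.001,0,0.045],0,255],
    [[0.001,0,0.055],0,255],
    [[0.001,0,0.065],0,255],
    [[0.001,0,0.075],0,255],
    [[0.001,0,0.085],0,255],
  ],
)

```text
time: 21.18
eef_pos: [508.3, 68.8, 216.2]
ee_rot: [-3.14, 0.001, -1.761]
contact_force: [0.3, -0.1, -3.8]
finger_gap: 6.5
grasp_force: 69.4
```

Request:
apply_moves(
  deltas=[
    [[0,0,0.015],0,255],
    [[0,0,0.03],0,255],
    [[0,0,0.045],0,255],
    [[0,0,0.055],0,255],
    [[0,0,0.062],0,255],
    [[0,0,0.066],0,255],
    [[0,0,0.068],0,255],
  ],
)

```text
time: 21.77
eef_pos: [508.1, 68.3, 148.1]
ee_rot: [-3.141, -0.0, -1.762]
contact_force: [0.5, -0.4, -3.5]
finger_gap: 6.7
grasp_force: 69.4
```

Request:
apply_moves(
  deltas=[
    [[0,0,0.002],0,255],
    [[0,0,0.004],0,255],
    [[0,0,0.004],0,255],
    [[0,0,0.004],0,255],
  ],
)

```text
time: 22.1
eef_pos: [508.3, 68.4, 144.8]
ee_rot: [-3.141, 0.001, -1.762]
contact_force: [0.6, -0.1, -3.6]
finger_gap: 6.7
grasp_force: 69.4
```

Request:
apply_moves(
  deltas=[
    [[0,0,0],0,195],
    [[0,0,0],0,195],
    [[0,0,0],0,195],
    [[0,0,0],0,195],
    [[0,0,-0.02],0,195],
    [[0,0,-0.05],0,195],
    [[0,0,-0.09],0,195],
    [[0,0,-0.13],0,195],
    [[0,0,-0.17],0,150],
    [[0,0,-0.21],0,150],
    [[0,0,-0.21],0,150],
    [[0,0,-0.21],0,150],
  ],
)

```text
time: 23.1
eef_pos: [508.7, 68.5, 357.3]
ee_rot: [-3.136, 0.004, -1.762]
contact_force: [0.5, 0.3, -1.1]
finger_gap: 34.9
grasp_force: 0.0
```

```bash
python3 - <<'E'
from h import *
im,d,K,T,W=look("pics/w16.png",[])
boxes(W,"A"); boxes(W,"B",base={"B":8},near={"B":(578,54)})
im,d,K,T,W=look("pics/t16.png",[],"top"); boxes(W,"AC"); boxes(W,"B",base={"B":8},near={"B":(578,54)})
cv2.imwrite("pics/m16.png",cv2.resize(im[170:340,160:380],(660,510)))
E
```

```text
A 8302 [569.2  55.2] size 201 140 yaw deg -10.95
B 7917 [569.5  55.5] size 185 124 yaw deg -11.11
A 638 [569.8  55.8] size 201 140 yaw deg -11.22
C few 19
B 457 [566.3  57.1] size 194 124 yaw deg -10.52
```

View pics/m16.png

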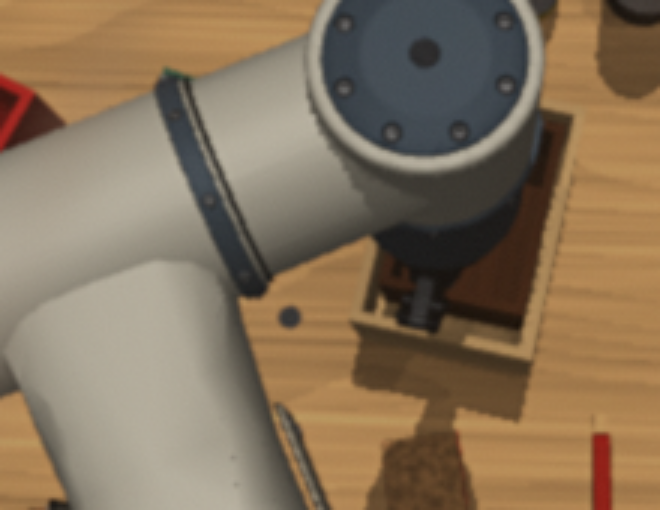

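B is inside A: the dark box sits within the pale rim in the picture. Now box C.

```bash
python3 - <<'E'
from h import *
go(576,292.6,260,-1.878); print(readout.sense()["qpos"].round(2))
im,d,K,T,W=look("pics/w17.png",[])
hsv=cv2.cvtColor(im,cv2.COLOR_BGR2HSV); S=W.reshape(-1,3)
m=((im.max(2)<110).ravel())&(abs(S[:,2]-96)<4)&(np.hypot(S[:,0]-578,S[:,1]-54)<110)
c,s,a=cv2.minAreaRect(S[m][:,:2].astype(np.float32)); print("B",m.sum(),c,s,a)
E
```

```text
at [507.6  68.4 353.7] yaw -1.762 -> d(m) [-0.2331, -0.0247, 0.0937] roll 0.116
[ 0.44  0.17  0.13 -0.   -1.53 -0.63]
B 1604 (579.2511596679688, 52.16868591308594) (113.50445556640625, 154.13601684570312) 79.14556121826172
```

Request:
apply_moves(
  deltas=[
    [[-0.04,-0.005,0],0.05,150],
    [[-0.08,-0.01,0],0.1,150],
    [[-0.12,-0.015,0.02],0.116,150],
    [[-0.16,-0.02,0.04],0.116,150],
    [[-0.2,-0.0247,0.06],0.116,150],
    [[-0.233,-0.0247,0.08],0.116,150],
    [[-0.233,-0.0247,0.09],0.116,150],
    [[-0.233,-0.0247,0.094],0.116,150],
    [[-0.233,-0.0247,0.094],0.116,150],
    [[-0.233,-0.0247,0.094],0.116,150],
  ],
)

```text
time: 24.08
eef_pos: [576.5, 291.3, 260.7]
ee_rot: [-3.141, -0.001, -1.878]
contact_force: [0.2, -0.7, 0.5]
finger_gap: 35.4
grasp_force: 0.0
```

```bash
python3 - <<'E'
from h import *
im,d,K,T,W=look("pics/w18.png",[("box_c_c",37)])
b=boxes(W,"C"); c,y=b["C"]; p=c-50*np.array([np.cos(y),np.sin(y)]); go(p[0],p[1],120,y-np.pi/2)
E
```

```text
box_c_c []
C 6640 [622.6 276.7] size 108 89 yaw deg -17.8
at [576.8 291.3 262.2] yaw -1.879 -> d(m) [0.0002, 0.0022, 0.1421] roll 0.003
```

Request:
apply_moves(
  deltas=[
    [[0,0.002,0.03],0,150],
    [[0,0.002,0.07],0,150],
    [[0,0.002,0.1],0,150],
    [[0,0.002,0.125],0,150],
    [[0,0.002,0.142],0,150],
    [[0,0.002,0.142],0,150],
    [[0,0.002,0.142],0,255],
    [[0,0.002,0.142],0,255],
    [[0,0.002,0.142],0,255],
    [[0,0.002,0.142],0,255],
    [[0,0.002,0.142],0,255],
  ],
  squeeze=60,
)

```text
time: 25.1
eef_pos: [575.6, 293.5, 121.2]
ee_rot: [-3.138, 0.003, -1.877]
contact_force: [-1.7, -1.1, 6.3]
finger_gap: 7.2
grasp_force: 61.8
```

Request:
apply_moves(
  deltas=[
    [[0,0,0],0,255],
    [[0,0,-0.03],0,255],
    [[0,0,-0.07],0,255],
    [[0,0,-0.11],0,255],
    [[0,0,-0.15],0,255],
    [[0,0,-0.19],0,255],
    [[0,0,-0.19],0,255],
    [[0,0,-0.19],0,255],
  ],
)

```text
time: 25.77
eef_pos: [575.0, 293.5, 312.0]
ee_rot: [-3.138, 0.006, -1.878]
contact_force: [-0.1, 0.4, -3.6]
finger_gap: 6.8
grasp_force: 60.4
```

```bash
python3 - <<'E'
from h import *
p,r=pose();bx=-r[:,1]; c=p+50*bx; print("expected C",c.round(1))
im,d,K,T,W=look("pics/w19.png",[]); boxes(W,"C",base={"C":p[2]-122},near={"C":c[:2]})
im,d,K,T,W=look("pics/t19.png",[],"top"); boxes(W,"C",base={"C":p[2]-122},near={"C":c[:2]}); boxes(W,"A")
S=W.reshape(-1,3); m=((im.max(2)<110).ravel())&(abs(S[:,2]-96)<5)&(np.hypot(S[:,0]-578,S[:,1]-54)<110)
print("B",m.sum(),cv2.minAreaRect(S[m][:,:2].astype(np.float32)))
b=np.array([579.3,52.2]); y=np.radians(-10.9); u=np.array([np.cos(y),np.sin(y)]); t=b+(9-50)*u; print(t); go(t[0],t[1],300,y-np.pi/2)
E
```

```text
expected C [622.7 278.4 312.2]
C 22641 [616.  277.7] size 122 86 yaw deg -17.6
C 491 [616.2 277.8] size 121 89 yaw deg -16.0
A 1061 [570.4  56. ] size 202 140 yaw deg -10.97
B 850 ((566.809814453125, 57.46678161621094), (122.61705780029297, 193.8477783203125), 78.70866394042969)
[539.03969278  59.95291316]
at [573.9 293.  307.3] yaw -1.878 -> d(m) [0.2327, -0.0373, 0.0074] roll -0.117
```

Request:
apply_moves(
  deltas=[
    [[0.04,-0.006,0],-0.05,255],
    [[0.08,-0.012,0],-0.117,255],
    [[0.12,-0.02,0],-0.117,255],
    [[0.16,-0.03,0],-0.117,255],
    [[0.2,-0.037,0.01],-0.117,255],
    [[0.232,-0.037,0.027],-0.117,255],
    [[0.232,-0.037,0.027],-0.117,255],
    [[0.232,-0.037,0.027],-0.117,255],
    [[0.232,-0.037,0.027],-0.117,255],
    [[0.232,-0.037,0.027],-0.117,255],
  ],
)

```text
time: 26.7
eef_pos: [539.9, 61.4, 281.0]
ee_rot: [3.141, -0.0, -1.76]
contact_force: [0.2, 0.6, -2.3]
finger_gap: 6.7
grasp_force: 60.5
```

```bash
python3 - <<'E'
from h import *
im,d,K,T,W=look("pics/w20.png",[]); p,r=pose(); c=p-50*r[:,1]
boxes(W,"A"); boxes(W,"C",base={"C":p[2]-121},near={"C":c[:2]}); print("exp C",c)
S=W.reshape(-1,3); m=((im.max(2)<110).ravel())&(abs(S[:,2]-96)<4)&(np.hypot(S[:,0]-578,S[:,1]-54)<110)
print("B",m.sum(),cv2.minAreaRect(S[m][:,:2].astype(np.float32)))
go(539.2,60.9,200,np.radians(-100.9))
E
```

```text
A 8654 [569.   55.2] size 201 141 yaw deg -11.0
C 21666 [582.4  50.8] size 122 87 yaw deg -10.79
exp C [589.10807913  52.24181694 281.15337368]
B 2134 ((579.2426147460938, 55.18766784667969), (120.00236511230469, 154.12338256835938), 79.07371520996094)
at [540.   61.6 281.2] yaw -1.76 -> d(m) [0.0009, 0.0006, 0.0812] roll 0.001
```

Request:
apply_moves(
  deltas=[
    [[0,0,0.03],0,255],
    [[0,0,0.055],0,255],
    [[0,0,0.07],0,255],
    [[0,0,0.08],0,255],
    [[0,0,0.09],0,255],
    [[0,0,0.1],0,255],
  ],
)

```text
time: 27.25
eef_pos: [540.4, 61.3, 181.3]
ee_rot: [-3.14, 0.001, -1.76]
contact_force: [-0.5, -0.0, -2.6]
finger_gap: 6.7
grasp_force: 60.5
```

Request:
apply_moves(
  deltas=[
    [[0,0,0.012],0,255],
    [[0,0,0.024],0,255],
    [[0,0,0.034],0,255],
    [[0,0,0.039],0,255],
    [[0,0,0.042],0,255],
    [[0,0,0.043],0,255],
    [[0,0,0.043],0,255],
  ],
)

```text
time: 27.83
eef_pos: [539.9, 60.7, 138.6]
ee_rot: [-3.141, 0.0, -1.761]
contact_force: [0.4, -0.5, -1.8]
finger_gap: 6.8
grasp_force: 60.5
```

Request:
apply_moves(
  deltas=[
    [[0,0,0.001],0,195],
    [[0,0,0.001],0,195],
    [[0,0,0.001],0,195],
    [[0,0,0.001],0,195],
    [[0,0,-0.02],0,195],
    [[0,0,-0.05],0,195],
    [[0,0,-0.09],0,195],
    [[0,0,-0.13],0,195],
    [[0,0,-0.17],0,150],
    [[0,0,-0.21],0,150],
    [[0,0,-0.21],0,150],
    [[0,0,-0.21],0,150],
  ],
)

```text
time: 28.83
eef_pos: [540.4, 60.8, 351.5]
ee_rot: [-3.136, 0.003, -1.761]
contact_force: [0.8, 0.7, -0.5]
finger_gap: 35.4
grasp_force: 0.0
```

```bash
python3 - <<'E'
from h import *
im,d,K,T,W=look("pics/w21.png",[]); im,d,K,T,W=look("pics/w21.png",[])
boxes(W,"A"); S=W.reshape(-1,3); I=im.reshape(-1,3).astype(int)
m=(I.max(1)<110)&(abs(S[:,2]-96)<4)&(np.hypot(S[:,0]-578,S[:,1]-54)<110); print("B",m.sum(),cv2.minAreaRect(S[m][:,:2].astype(np.float32)))
g=(I[:,1]>I[:,2]+8)&(abs(S[:,2]-90)<5)&(np.hypot(S[:,0]-588,S[:,1]-52)<80); print("C",g.sum(),cv2.minAreaRect(S[g][:,:2].astype(np.float32)),np.median(S[g][:,2]))
go(446,-255,300,-0.206-np.pi); print(readout.sense()["qpos"].round(2))
E
```

```text
A 8807 [569.1  55.2] size 201 140 yaw deg -10.89
B 3602 ((567.0894775390625, 57.17594909667969), (120.28201293945312, 180.25840759277344), 78.53878784179688)
C 4215 ((588.7473754882812, 49.68144989013672), (88.72949981689453, 108.3347396850586), 79.161865234375) 90.52041729343
at [539.3  60.8 347.7] yaw -1.761 -> d(m) [0.3277, 0.032, 0.0477] roll 1.587
[ 0.4   0.23  0.19 -0.   -1.53 -0.59]
```

View pics/w21.png

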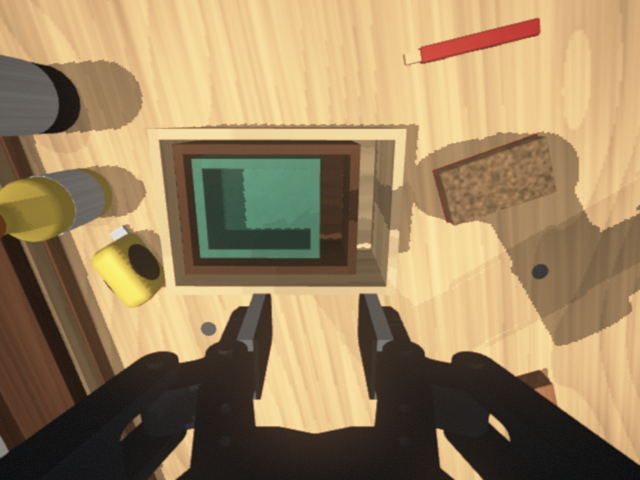

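C is in B, in A, all level; the green rim reads 90 mm as expected, and there is no box_d. Now I'll go to the lid.

Request:
apply_moves(
  deltas=[
    [[0.165,0.016,0],0.8,150],
    [[0.165,0.016,0],0.8,150],
    [[0.165,0.016,0],0.8,150],
    [[0.165,0.016,0],0.8,150],
    [[0.328,0.032,0],1.587,150],
    [[0.328,0.032,0.02],1.587,150],
    [[0.328,0.032,0.04],1.587,140],
    [[0.328,0.032,0.047],1.587,130],
    [[0.328,0.032,0.047],1.587,130],
    [[0.328,0.032,0.047],1.587,130],
    [[0.328,0.032,0.047],1.587,130],
    [[0.328,0.032,0.047],1.587,130],
  ],
)

```text
time: 29.93
eef_pos: [445.4, -255.6, 299.3]
ee_rot: [3.141, -0.004, 3.015]
contact_force: [-1.2, 0.1, 0.7]
finger_gap: 41.9
grasp_force: 0.0
```

Request:
apply_moves(
  deltas=[
    [[0,0,0],0.1,130],
    [[0,0,0],0.1,130],
    [[0,0,0],0.1,130],
  ],
)

```text
time: 30.18
eef_pos: [445.8, -255.2, 300.1]
ee_rot: [3.141, -0.002, 2.925]
contact_force: [-0.6, 0.4, 0.5]
finger_gap: 41.8
grasp_force: 0.0
```

```bash
python3 - <<'E'
from h import *
im,d,K,T,W=look("pics/w22.png",[("lid_cross",36)]); im,d,K,T,W=look("pics/w22.png",[("lid_bar",48)])
S=W.reshape(-1,3); m=(S[:,2]>32)&(S[:,2]<40)&(S[:,0]<640)&(S[:,0]>400)&(S[:,1]<-200)&(S[:,1]>-360)
c,s,a=cv2.minAreaRect(S[m][:,:2].astype(np.float32)); t=np.radians(a-90); c=np.array(c); print("lid",c,s,a)
u=np.array([np.cos(t),np.sin(t)]); g=c-17*u; go(g[0],g[1],113.5,t-np.pi)
E
```

```text
lid_cross [([317.1, 365.4], 0.78, [600.9, -287.1])]
lid_bar []
lid [ 522.22473145 -273.26934814] (140.17276000976562, 200.4860076904297) 77.91531372070312
at [ 446.2 -255.3  301. ] yaw 2.924 -> d(m) [-0.0612, -0.0013, 0.1874] roll -0.006
```

Request:
apply_moves(
  deltas=[
    [[0,0,0.04],0,130],
    [[0,-0.001,0.08],0,130],
    [[-0.02,-0.001,0.1],0,130],
    [[-0.04,-0.001,0.12],0,130],
    [[-0.061,-0.001,0.13],0,130],
    [[-0.061,-0.001,0.16],0,130],
    [[-0.061,-0.001,0.18],0,130],
    [[-0.061,-0.001,0.1865],0,130],
    [[-0.061,-0.001,0.1865],0,130],
  ],
  squeeze=60,
)

```text
time: 31.13
eef_pos: [504.5, -269.3, 113.0]
ee_rot: [3.141, -0.004, 2.923]
contact_force: [0.3, 0.9, 0.8]
finger_gap: 41.9
grasp_force: 0.0
```

Request:
apply_moves(
  deltas=[
    [[0,0,0],0,255],
    [[0,0,0],0,255],
    [[0,0,0],0,255],
    [[0,0,0],0,255],
    [[0,0,0],0,255],
    [[0,0,0],0,255],
    [[0,0,-0.001],0,255],
    [[0,0,-0.001],0,255],
  ],
)

```text
time: 31.8
eef_pos: [506.1, -269.8, 116.9]
ee_rot: [-3.141, 0.002, 2.923]
contact_force: [-0.5, 2.0, 5.0]
finger_gap: 14.2
grasp_force: 61.5
```

Request:
apply_moves(
  deltas=[
    [[0.01,0,0],0,255],
    [[0.02,0,0],0,255],
    [[0.03,0,0],0,255],
    [[0.04,0,0],0,255],
    [[0.05,0,0],0,255],
    [[0.06,0,0],0,255],
    [[0.07,0,0],0,255],
    [[0.075,0,0],0,255],
    [[0.075,0,0],0,255],
  ],
)

```text
time: 32.55
eef_pos: [432.1, -253.3, 116.8]
ee_rot: [-3.141, 0.002, 2.923]
contact_force: [0.8, 0.9, 9.3]
finger_gap: 14.6
grasp_force: 62.2
```

Request:
apply_moves(
  deltas=[
    [[0,0,-0.02],0,255],
    [[0,0,-0.05],0,255],
    [[0,0,-0.09],0,255],
    [[0,0,-0.13],0,255],
    [[0,0,-0.17],0,255],
    [[0,0,-0.2],0,255],
    [[0,0,-0.2],0,255],
    [[0,0,-0.2],0,255],
  ],
)

```text
time: 33.22
eef_pos: [431.8, -252.8, 315.5]
ee_rot: [3.14, -0.001, 2.922]
contact_force: [-0.4, -0.0, -3.8]
finger_gap: 14.3
grasp_force: 60.6
```

```bash
python3 - <<'E'
from h import *
im,d,K,T,W=look("pics/t23.png",[],"top"); p,_=pose(); boxes(W,"A")
S=W.reshape(-1,3); zl=p[2]-116.5+36
m=(abs(S[:,2]-zl)<9)&(S[:,0]<600)&(S[:,0]>320)&(S[:,1]<-150)&(S[:,1]>-380); Q=S[m]
c,s,a=cv2.minAreaRect(Q[:,:2].astype(np.float32)); print("lid",m.sum(),c,s,a,zl,Q[:,2].min(),Q[:,2].max())
n=np.linalg.lstsq(np.c_[Q[:,:2],np.ones(len(Q))],Q[:,2],rcond=None)[0]; print("slope",n[:2].round(4))
im,d,K,T,W=look("pics/w23.png",[])
# target: lid centre on A; grip 17 behind centre
y=np.radians(-10.95); u=np.array([np.cos(y),np.sin(y)]); g=np.array([569.3,55.4])-17*u; print(g); go(g[0],g[1],310,y-np.pi)
E
```

```text
A 1055 [570.2  56.2] size 201 141 yaw deg -10.95
lid 1470 (383.8482360839844, -266.1944274902344) (92.27494049072266, 78.99443817138672) 77.68254089355469 233.2415868132024 226.9687866938873 242.05810986913707
slope [-0.005   0.0053]
[552.60951353  58.62918896]
at [ 431.1 -252.6  313. ] yaw 2.922 -> d(m) [-0.0508, 0.3302, 0.0033] roll -0.028
```

Request:
apply_moves(
  deltas=[
    [[-0.006,0.04,0],0,255],
    [[-0.012,0.08,0],0,255],
    [[-0.018,0.12,0],0,255],
    [[-0.024,0.16,0],-0.028,255],
    [[-0.03,0.2,0],-0.028,255],
    [[-0.036,0.24,0],-0.028,255],
    [[-0.042,0.28,0],-0.028,255],
    [[-0.048,0.31,0],-0.028,255],
    [[-0.0517,0.3306,0],-0.028,255],
    [[-0.0517,0.3306,0],-0.028,255],
    [[-0.0517,0.3306,0],-0.028,255],
    [[-0.0517,0.3306,0],-0.028,255],
  ],
)

```text
time: 34.32
eef_pos: [553.9, 57.8, 313.7]
ee_rot: [-3.139, -0.004, 2.95]
contact_force: [1.4, -0.4, -3.2]
finger_gap: 14.7
grasp_force: 60.6
```

```bash
python3 - <<'E'
from h import *
p,_=pose()
for n in ("wrist","scene","top"):
    im,d,K,T,W=look(f"pics/{n}24.png",[],n); S=W.reshape(-1,3); zl=p[2]-116.8+36
    m=(abs(S[:,2]-zl)<6)&(np.hypot(S[:,0]-570,S[:,1]-56)<140)
    if m.sum()>50: print(n,m.sum(),cv2.minAreaRect(S[m][:,:2].astype(np.float32)))
    boxes(W,"A")
go(553.5,58.8,200.8,np.radians(-190.95))
E
```

```text
wrist 79641 ((559.6019897460938, 56.21553039550781), (140.44473266601562, 180.43069458007812), 79.2603530883789)
A few 0
scene 3413 ((571.0463256835938, 55.07404708862305), (143.6714630126953, 200.91204833984375), 79.33838653564453)
A 572 [569.7  56.9] size 205 143 yaw deg -12.12
top 3180 ((570.8599853515625, 55.1489143371582), (140.51034545898438, 200.9287872314453), 79.26698303222656)
A 270 [479.   73.7] size 140 16 yaw deg 79.67
at [554.3  57.2 315.3] yaw 2.949 -> d(m) [0.001, 0.0015, 0.1145] roll -0.001
```

Request:
apply_moves(
  deltas=[
    [[0.001,0.0013,0.03],0,255],
    [[0.001,0.0013,0.06],0,255],
    [[0.001,0.0013,0.08],0,255],
    [[0.001,0.0013,0.092],0,255],
    [[0.001,0.0013,0.1],0,255],
    [[0.001,0.0013,0.107],0,255],
    [[0.001,0.0013,0.111],0,255],
    [[0.001,0.0013,0.111],0,255],
  ],
)

```text
time: 35.13
eef_pos: [553.9, 59.3, 204.6]
ee_rot: [-3.142, -0.0, 2.95]
contact_force: [0.1, -0.5, -2.4]
finger_gap: 14.2
grasp_force: 60.5
```

Request:
apply_moves(
  deltas=[
    [[0,0,0.002],0,255],
    [[0,0,0.0035],0,255],
    [[0,0,0.0035],0,255],
  ],
)

```text
time: 35.38
eef_pos: [554.1, 59.7, 201.5]
ee_rot: [3.141, 0.001, 2.95]
contact_force: [0.6, -0.5, -2.8]
finger_gap: 14.3
grasp_force: 60.6
```

Request:
apply_moves(
  deltas=[
    [[0,0,0.001],0,255],
    [[0,0,0.002],0,255],
    [[0,0,0.002],0,255],
    [[0,0,0.002],0,255],
  ],
)

```text
time: 35.72
eef_pos: [554.2, 59.7, 200.9]
ee_rot: [3.141, 0.002, 2.951]
contact_force: [-2.7, 0.8, 4.6]
finger_gap: 14.7
grasp_force: 61.6
```

Contact made. Now I'll release, retreat and verify.

Request:
apply_moves(
  deltas=[
    [[0,0,-0.001],0,140],
    [[0,0,-0.001],0,140],
    [[0,0,-0.001],0,140],
    [[0,0,-0.001],0,140],
    [[0,0,-0.03],0,140],
    [[0,0,-0.07],0,140],
    [[0,0,-0.11],0,140],
    [[0.04,0,-0.15],0,140],
    [[0.08,0,-0.17],0,140],
    [[0.12,0,-0.17],0,140],
    [[0.16,0,-0.17],0,140],
    [[0.2,0,-0.17],0,140],
  ],
)

```text
time: 36.72
eef_pos: [366.6, 95.5, 369.6]
ee_rot: [3.14, 0.001, 2.949]
contact_force: [-1.2, 2.5, 1.6]
finger_gap: 38.5
grasp_force: 0.0
```

Request:
apply_moves(
  deltas=[
    [[0.02,-0.04,0],0,140],
    [[0.02,-0.08,0],0,140],
    [[0.02,-0.12,0],0,140],
    [[0.02,-0.16,0],0,140],
    [[0.02,-0.2,0],0,140],
    [[0.02,-0.2,0],0,140],
  ],
)

```text
time: 37.22
eef_pos: [308.1, -102.5, 369.7]
ee_rot: [-3.14, 0.001, 2.941]
contact_force: [0.8, 0.7, 0.1]
finger_gap: 38.5
grasp_force: 0.0
```

```bash
python3 - <<'E'
from h import *
for n in ("scene","top"):
    im,d,K,T,W=look(f"pics/{n}25.png",[],n); S=W.reshape(-1,3); near=(np.hypot(S[:,0]-570,S[:,1]-56)<140)
    m=(abs(S[:,2]-120)<5)&near; Q=S[m]; print(n,m.sum(),cv2.minAreaRect(Q[:,:2].astype(np.float32)),np.median(Q[:,2]))
    print("slope",np.linalg.lstsq(np.c_[Q[:,:2],np.ones(len(Q))],Q[:,2],rcond=None)[0][:2].round(4))
    m=(S[:,2]>20)&(S[:,2]<100)&(np.hypot(S[:,0]-570,S[:,1]-56)<128); print("below",m.sum(),cv2.minAreaRect(S[m][:,:2].astype(np.float32)))
    m=(abs(S[:,0]-560)<20)&(abs(S[:,1]+388)<20)&(S[:,2]>150); print("ball top",np.percentile(S[m][:,2],98) if m.any() else None)
    print(readout.sense()["time"])
    if n=="scene": cv2.imwrite("pics/m25.png",cv2.resize(im[100:340,120:440],(800,600)))
E
```

```text
scene 3473 ((570.888427734375, 57.805206298828125), (143.9171905517578, 202.68800354003906), 79.38102722167969) 119.7705021226011
slope [ 0.0008 -0.0004]
below 1275 ((610.7787475585938, 95.0054931640625), (117.5480728149414, 244.0601348876953), 43.83191680908203)
ball top 290.29029428569925
37.2667
top 4864 ((570.703125, 56.79289245605469), (141.9349365234375, 201.03233337402344), 79.32228088378906) 120.43563214203027
slope [-0.0005 -0.0006]
below 234 ((471.90911865234375, 75.14635467529297), (138.7616729736328, 1.2488536834716797), 79.05696105957031)
ball top 291.7057771242913
37.3167
```

View pics/m25.png

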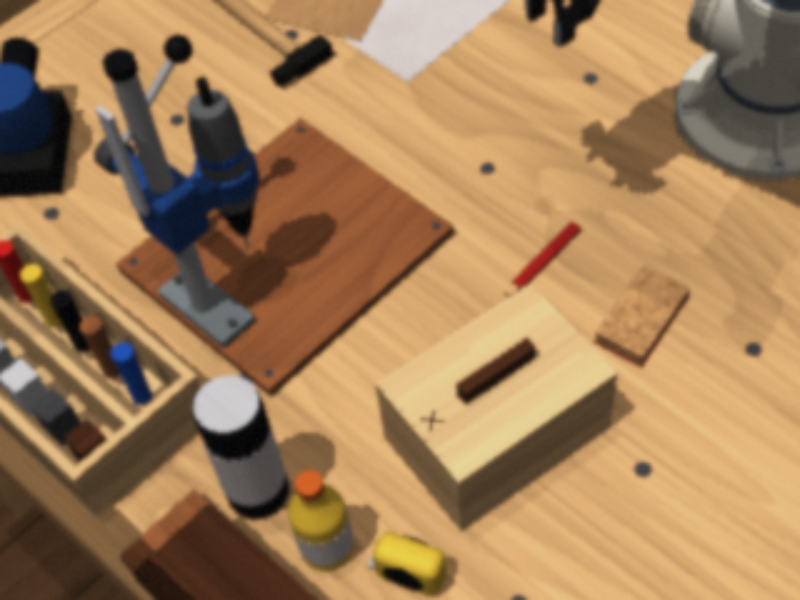

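The lid is seated flat with its top at 120 mm, and the lever is up (ball top 290 mm). Handing in.

```bash
python3 -c "
from bench import job; print(job.hand_in())"
```

```text
the job is handed in; nothing more can be done
None
```

The job is handed in (its result was not shown): I pressed the bit on the lid's cross about 2 mm off centre, the lever is back up, box_c is in box_b in box_a (box_d was absent), and the lid sits flat on box_a.

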